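Plug-gauge the bore of a billet through a slanted jig

ROBOT

A 7-joint arm with a two-finger parallel gripper is mounted at the origin on the work surface. World frame = base frame: x ahead of the robot, y to its left, z up, the work surface at z = 0. Lengths are in mm, angles in rad, forces in N, time in s.
With the tool pointing down it reaches from about 400 to 875 mm from the base axis. Payload 4.4 kg.
Tool frame: the origin (TCP) lies on the centre line of the jaws, within the pads' length; the fingertips stand 8 mm ahead of it and the grasp point (between the pads) lies 11 mm behind it; x points along the fingers, z is the direction in which the jaws open and shut, and the axes are right-handed (so a half turn about x gives the same grasp; the last joint's range is limited). The gripper opens to 85 mm and grips with 20 to 120 N. Pads are 22 mm wide; open, the fingers measure 114 mm over their backs; the gripper's body (76 mm by 85 mm) begins 54 mm behind the grasp point. The pads swing forward as they close: fully open they stand 13 mm farther back than shut.
Start: joints at [-1.18, 0.628, 0.038, 1.517, -0.027, 0.996, -0.02], TCP at [286.681, 583.38, 239.313] pointing down, gripper open.
Joint ranges: [-3.06, 3.06], [-0.37, 2.12], [-1.25, 1.32], [0.18, 2.47], [-1.1, 4.24], [0.23, 1.98], [-2.94, 2.94]. Speed limits (rad/s): [2.57, 2.57, 3.14, 3.14, 3.14, 3.14, 3.14].

INTERFACE

Orientations are given as [roll, pitch, yaw] about the fixed x, y, z axes, in that order (R = Rz(yaw) Ry(pitch) Rx(roll)).
In Python, from cell import ctrl, get_image, camera_params gives the robot as it stands. The module is installed in compiled form; this text tells all that it offers.
- The arm moves only by the shell command python3 -m handwheel 'ROWS'. ROWS is text: rows parted by semicolons, each of 7 numbers parted by spaces: the opening, from -1 (shut) to 1 (fully open), then the shift along the tool's x, y, z in mm, then the turn, a rotation vector about the tool's x, y, z in rad. In form: grip x y z wx wy wz; .... A call has 1 to 10 rows; each row shifts and turns the pose as measured when the row begins, along the tool's axes as they then stand; what a row does not reach is not made up. A row lasts 1/10 s, in which the tool goes at most 50 mm and 8.59 degrees, less where a joint would pass 70% of its speed; a pose out of reach is approached as far as the arm can. A call with a gripper value outside its range is refused whole. The fingers move at their own pace and stop on an object; the grip force is fixed at half the most. Time passes only in rows, so rows that do not move let the fingers close. It gives the time, the measured TCP pose, the force and the opening at its end, in the units of the state.
- ctrl.read_state(): the state, without advancing time (a new reading comes with each control period).
- get_image(name): name is "scene" or "top" or "wrist"; returns the picture (420x560x3 uint8, blue, green, red); there is no depth.
- camera_params(name): a dict with "fx", "fy", "cx", "cy" (pixels), "eye" and "orientation" of the camera in the world. Camera axes: x right, y up, looking along -z (the intrinsics and any distortion apply to the point x, -y, -z); pixel columns grow to the right and rows downward; lengths in mm; the calibration is good to about 2 mm. A picture is of the moment at which its call begins: read the wrist's pose just before it. camera_params takes no time and is no camera call; for the wrist camera it gives the pose at the moment of the call.
- ctrl.finish_job(): hands the job in, once; it reports no verdict.
The state is a dict: "clock": time; "qpos": joint angles; "qd": joint speeds; "tau": joint torques, N m; "eef_pos": TCP position; "tool_rot": TCP orientation; "force": force on the tool from outside, world axes, zero at the start; "torque": the same for the moment, N m; "width": finger opening in mm.
Only numpy, scipy, OpenCV 4.12 (cv2) and the standard library are available. Lean on these libraries where they do the work, as an engineer would, in place of code of your own. Each camera call takes 0.05 s, during which the arm holds its last target.

TASK

Check the drilled hole of the square billet in the slanted jig: take the plug gauge with the square grip out of the wooden stand, put its steel pin through the slot of the jig's guide plate, feel along the slot for the drilled hole in the billet below, and push the pin fully home so that its collar lies flush on the plate. Let go and leave it there; leave the other two gauges in the stand.

Things in the scene. Friction and masses are not known exactly. Their poses are not given: they have to be found in the camera images.
- square_gauge: The gauge to use, loose, upright in one hole of the stand. Steel pin 12 mm thick, 60 mm long, tip tapered over 3 mm to 8 mm; above it a collar 28 mm wide, 6 mm high; then a square wooden grip 20 x 20 x 50 mm. Origin: centre of the collar's underside; z up the grip, x and y square to its faces. Grip at z = 6 to 56 mm, pin z = -60 to 0. Mass about 0.14 kg.
- square_gauge_tip (a point): Centre of the free end of the square gauge's pin, 60 mm below its origin.
- ball_gauge: Another gauge, same pin and collar but a ball grip 32 mm in diameter (top 54 mm above the collar's underside); leave it in the stand. Origin: centre of the collar's underside.
- bar_gauge: Another gauge, same pin and collar but a cross-bar grip 50 mm long along its x (top 50 mm above the collar's underside); leave it in the stand. Origin: centre of the collar's underside.
- stand: Wooden block 60 (x) x 180 (y) x 66 (z) mm, fixed, with three upright holes 14 mm wide and 63 mm deep in a row along its y at -55, 0 and 55 mm. Any gauge may be in any hole; the collars rest on its top. Origin: centre of the underside, z up.
- guide: Fixed aluminium guide plate 100 (x) x 160 (y) x 8 mm of the jig, 30 degrees from level. Origin: middle of its slot at the upper face, 120 mm above the table; z square out of the plate, y level along the slot, x up the slope. Slot 14 mm wide (x), 70 mm long (y = -35 to 35 mm), 1.5 mm chamfers. Seated, the gauge's z is along the plate's z, its collar on the plate, its tip at z = -60 mm.
- billet_face (a point): Middle of the slot on the upper face of the fixed square wooden billet under the plate, 10 mm below the plate's upper face. The billet runs along the slot, 68 mm wide. Its one drilled hole, square to the plate, 13.5 mm wide, 54 mm deep, 2 mm chamfer, is on the slot's centre line, but where along it is not measured: its centre is anywhere up to 20 mm either side of this point.
Not all that is in view belongs to the job. What is shaped like the square_gauge but black or green is not meant.

How it is judged:
By the outcome, as a careful person would: the job done as asked, in the order asked, and still so for the second after the job is handed in, with the robot touching nothing.
It also fails if it takes over 58 s, if anything falls off the work surface, if the arm or the gripper's body presses on something with over 40 N, if the wrist force passes 120 N, or if a joint passes its speed limit or range.

## Working session

There is one attempt and no reset: what is moved stays moved. The work goes in short steps, Python scripts to look and compute and a shell command to move; the robot and the scene stay as the last step left them, time stands still between calls to the robot, and variables do not carry over. Pictures are saved under pics/ and viewed, and the job is handed in when it is done.

```bash
mkdir -p pics
python3 - <<'E'
from cell import ctrl,get_image,camera_params
import cv2
s=ctrl.read_state()
for k,v in s.items(): print(k,v)
for n in ["scene","top","wrist"]:
    print(n,camera_params(n)); cv2.imwrite(f"pics/{n}0.png",get_image(n))
E
```

```text
clock 0.0
qpos [-1.17980004  0.62935388  0.03840731  1.51838302 -0.02698863  0.99628463
 -0.02001208]
qd [-0.00038736 -0.00126392 -0.00056753  0.00021357  0.00048459  0.001331
 -0.00122541]
tau [ 8.17827149e-04 -5.63409483e+01  1.22654133e+00 -1.93439180e+01
  1.10016941e-02  1.06204598e-02  1.05047772e-05]
eef_pos [286.38665899 582.82391613 238.37861162]
tool_rot [-3.13368675  1.56888443 -2.01966493]
force [ 0.01075955  0.27256653 -0.19776963]
torque [ 0.03382333 -0.05652009  0.04975808]
width 85.37538805023921
scene {'fx': 390.86523670681754, 'fy': 390.86523670681754, 'cx': 275.79826634278675, 'cy': 210.740201543977, 'eye': array([937.57533479,  62.11929628, 736.78544079]), 'orientation': array([0.52897127, 0.00264843, 1.41566105])}
top {'fx': 402.5699728713428, 'fy': 402.5699728713428, 'cx': 276.2091015376117, 'cy': 211.14909038466217, 'eye': array([495.47480382, 121.97416597, 923.18603531]), 'orientation': array([ 0.07292124,  0.01325196, -1.54686481])}
wrist {'fx': 291.5059269816373, 'fy': 291.5059269816373, 'cx': 278.0263800313307, 'cy': 210.113336466084, 'eye': array([227.09646105, 611.26226854, 373.43611393]), 'orientation': array([-0.26113873,  0.00240655,  1.11407104])}
```

View pics/scene0.png

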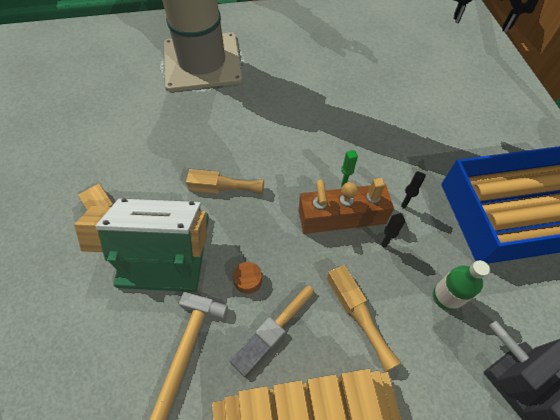

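View pics/top0.png

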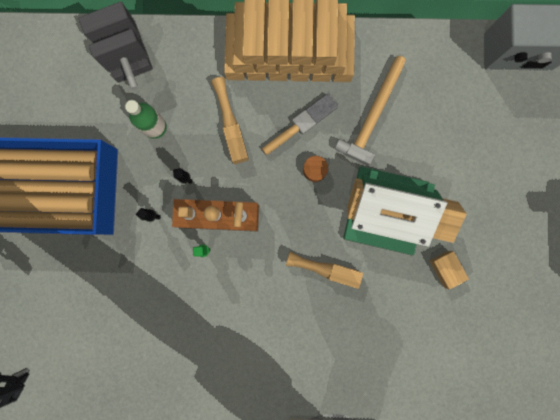

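View pics/wrist0.png

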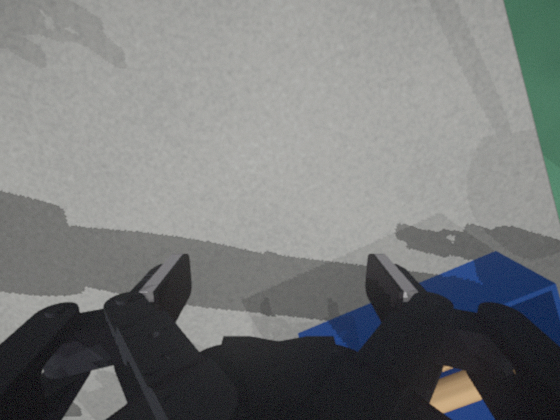

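Run:
```python
import cv2
a=cv2.imread("pics/top0.png");b=cv2.imread("pics/scene0.png")
def crop(im,x0,y0,x1,y1,n,s):
    cv2.imwrite("pics/"+n,cv2.resize(im[y0:y1,x0:x1],None,fx=s,fy=s,interpolation=cv2.INTER_CUBIC))
crop(a,130,155,280,265,"t_st.png",5)
crop(a,335,155,475,260,"t_j.png",5)
crop(b,290,140,440,250,"s_st.png",5)
crop(b,70,175,220,295,"s_j.png",5)
```

```text
(no output)
```

View pics/t_st.png

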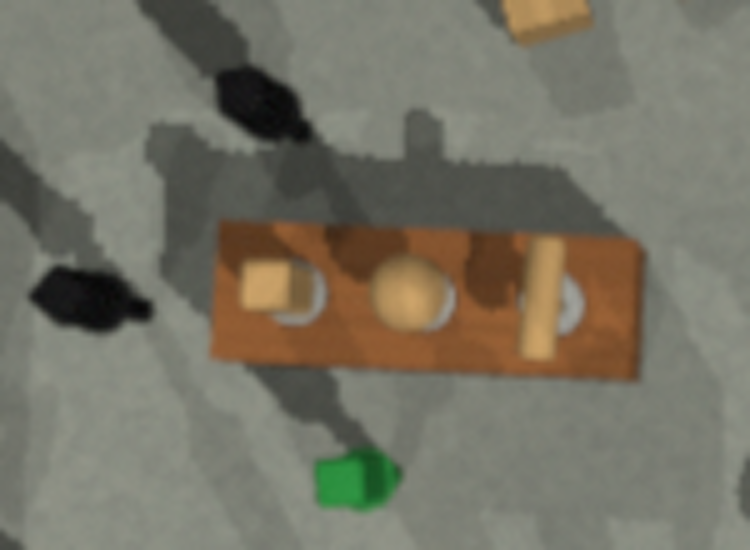

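View pics/t_j.png

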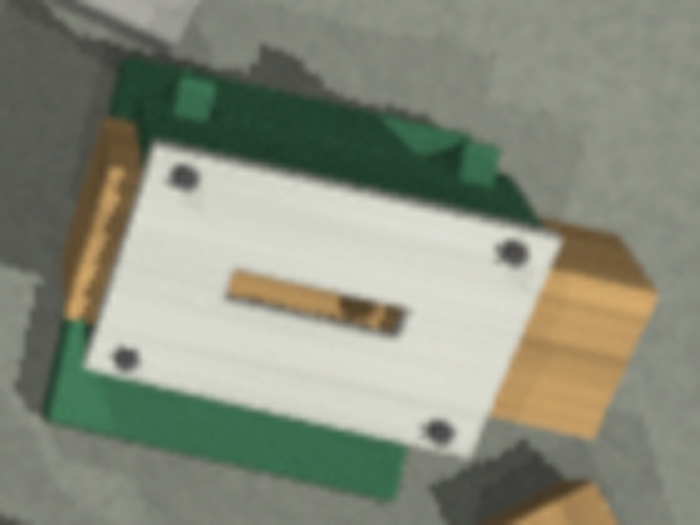

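View pics/s_st.png

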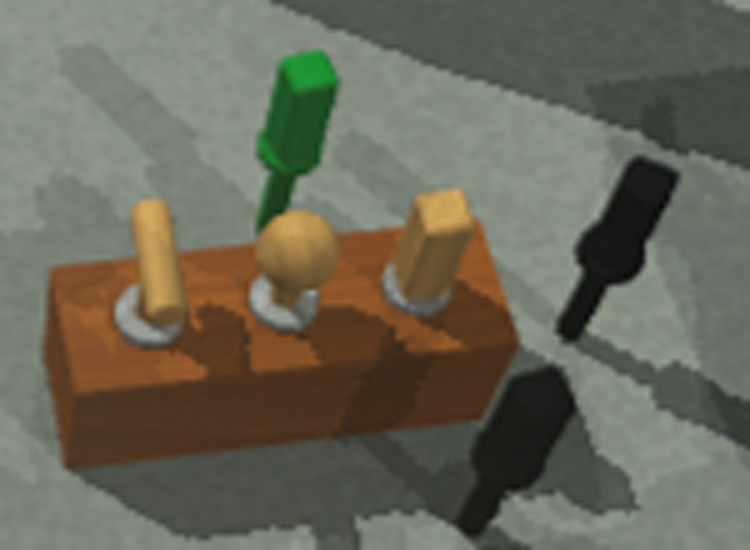

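View pics/s_j.png

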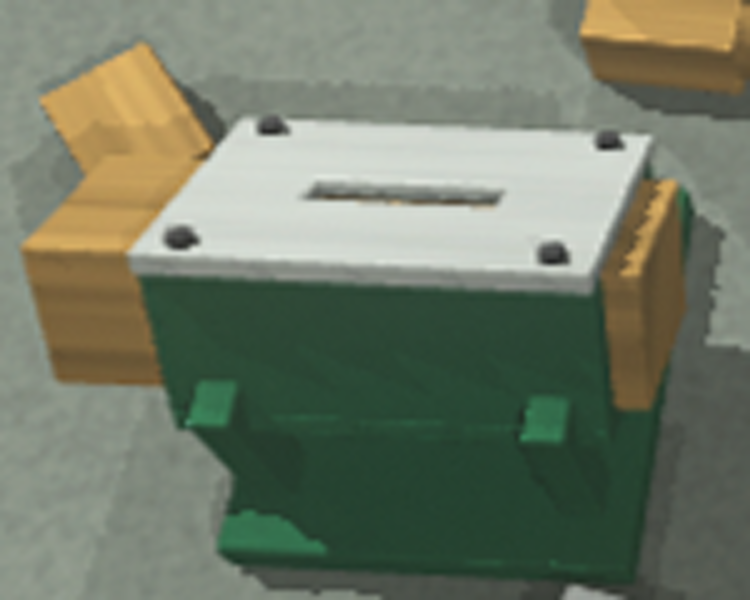

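```bash
cat > h.py <<'E'
import numpy as np, cv2
from scipy.spatial.transform import Rotation as Ro
from scipy.optimize import least_squares
from cell import ctrl,get_image,camera_params
def proj(cp,P):
    P=np.atleast_2d(P); R=Ro.from_euler('xyz',cp['orientation'])
    q=R.inv().apply(P-cp['eye'])*[1,-1,-1]
    return np.c_[cp['cx']+cp['fx']*q[:,0]/q[:,2],cp['cy']+cp['fy']*q[:,1]/q[:,2]]
def guideR(yaw): return Ro.from_euler('z',yaw)*Ro.from_euler('y',-np.pi/6)  # x up slope
E
python3 - <<'E'
from h import *
T=camera_params('top');S=camera_params('scene')
ut=lambda c,o:np.array(c)/5-.4+o
gt=ut([(155,142),(562,237),(470,458),(85,367)],(335,155)); gs=ut([(245,118),(653,137),(590,278),(130,256)],(70,175))
stt=ut([(220,220),(643,243),(640,380),(212,358)],(130,155)); sts=ut([(50,268),(478,220),(518,345),(72,392)],(290,140))
# corner correspondence: top order UL,UR,LR,LL: +x-y.. ; up=+x,right=-y.  scene: up=-x,right=+y (looking back)
for name,mk in(('guide',lambda p:None),):
  c=np.array([(50,80,0),(50,-80,0),(-50,-80,0),(-50,80,0)],float)
  for sl in(0,np.pi):
    # top order for yaw~0: UL=(+x,+y) UR=(+x,-y) LR=(-x,-y) LL=(-x,+y). scene order UL=(-x,-y),UR=(-x,+y),LR=(+x,+y),LL=(+x,-y)
    cc=c if sl==0 else c*[-1,-1,1]
    def f(p):
        W=guideR(p[2]+sl).apply(cc)+[p[0],p[1],120]
        return np.r_[(proj(T,W)-gt).ravel(),(proj(S,W[[2,3,0,1]])-gs).ravel()]
    r=least_squares(f,[500,-100,-.2]); print('guide',sl,r.x,r.cost);print(np.round(r.fun.reshape(-1,2),1).tolist())
c=np.array([(30,90,66),(30,-90,66),(-30,-90,66),(-30,90,66)],float)
def f(p):
    W=Ro.from_euler('z',p[2]).apply(c)+[p[0],p[1],0]
    return np.r_[(proj(T,W)-stt).ravel(),(proj(S,W[[2,3,0,1]])-sts).ravel()]
r=least_squares(f,[500,200,0]); print('stand',r.x,r.cost);print(np.round(r.fun.reshape(-1,2),1).tolist())
for y in(55,0,-55):
  for z in (72,122): 
    W=Ro.from_euler('z',r.x[2]).apply([0,y,z])+[r.x[0],r.x[1],0]
    print(y,z,W,((proj(T,W)-(130,155)+.4)*5).round(),((proj(S,W)-(290,140)+.4)*5).round())
# triangulate grip top
g=np.r_[ut((268,285),(130,155)),ut((443,213),(290,140))]
r=least_squares(lambda p:np.r_[proj(T,p)[0],proj(S,p)[0]]-g,[500,250,122]);print('griptop',r.x,r.fun)
# heights of the decoys
for n,a,b in(('green',(342,482),(312,65)),('blk1',(55,295),(655,172)),('blk2',(240,90),(545,385))):
  g=np.r_[ut(a,(130,155)),ut(b,(290,140))]
  r=least_squares(lambda p:np.r_[proj(T,p)[0],proj(S,p)[0]]-g,[500,250,122]);print(n,r.x,r.cost)
E
```

```text
guide 0 [ 5.50939346e+02 -1.08961448e+02 -2.08925610e-01] 0.8463070801817718
[[0.5, 0.5], [0.3, 0.3], [0.1, -0.4], [0.3, -0.3], [0.2, 0.3], [0.5, 0.2], [0.5, -0.2], [0.1, -0.1]]
guide 3.141592653589793 [ 5.52470497e+02 -1.09716067e+02 -2.92730928e-01] 560.9669221325328
[[-1.6, 0.6], [-8.4, 5.5], [7.3, 2.0], [4.3, -5.7], [-6.8, -16.3], [-3.3, -10.2], [2.8, 16.5], [9.8, 10.2]]
stand [ 5.47839411e+02  2.64476185e+02 -2.89908202e-02] 1.7619573293416408
[[1.0, -0.3], [0.1, -0.6], [-0.9, 0.0], [0.6, 0.0], [-0.1, -0.5], [0.2, -0.2], [0.2, -0.5], [0.3, 0.1]]
55 72 [549.43368278 319.45307421  72.        ] [[298. 291.]] [[418. 281.]]
55 122 [549.43368278 319.45307421 122.        ] [[270. 283.]] [[446. 210.]]
0 72 [547.83941101 264.47618545  72.        ] [[427. 298.]] [[284. 296.]]
0 122 [547.83941101 264.47618545 122.        ] [[407. 290.]] [[304. 225.]]
-55 72 [546.24513925 209.49929669  72.        ] [[556. 305.]] [[149. 310.]]
-55 122 [546.24513925 209.49929669 122.        ] [[544. 297.]] [[161. 241.]]
griptop [548.57131485 320.14384359 118.75203542] [ 0.37528454  0.10816298  0.36703193 -0.02053554]
green [470.71501596 288.13112099 118.56702628] 2.2853664195828315e-06
blk1 [542.65538991 406.37863101 118.56567663] 0.03724389081689042
blk2 [627.42382727 334.8773169  118.87625348] 0.08293661569810612
```

```bash
cat >> h.py <<'E'
def pose():
    s=ctrl.read_state(); return s['eef_pos'],Ro.from_euler('xyz',s['tool_rot']),s
def goto(P,R):
    """relative motion: shift in present tool axes, rotvec in present tool axes; also shift in target axes"""
    p,r,s=pose(); d=np.array(P)-p
    w=(r.inv()*R).as_rotvec()
    print('shift(now)',r.inv().apply(d).round(1),'shift(target)',R.inv().apply(d).round(1),'rot',w.round(4),'deg',np.degrees(np.linalg.norm(w)).round(1))
def show(n,name,box=None,k=1):
    im=get_image(name)
    if box: im=im[box[1]:box[3],box[0]:box[2]]
    cv2.imwrite('pics/'+n,cv2.resize(im,None,fx=k,fy=k,interpolation=cv2.INTER_CUBIC))
def Rtool(xd,zd):
    x=np.array(xd,float);x/=np.linalg.norm(x);z=np.array(zd,float);z-=x*(z@x);z/=np.linalg.norm(z)
    return Ro.from_matrix(np.c_[x,np.cross(z,x),z])
def st():
    p,r,s=pose(); print(round(s['clock'],2),'p',p.round(1),'x',r.as_matrix()[:,0].round(3),'z',r.as_matrix()[:,2].round(3),'F',s['force'].round(1),'w',round(s['width'],1),'q',s['qpos'].round(2))
E
python3 - <<'E'
from h import *
st()
for z in ([1,0,0],[-1,0,0]):
  goto([500,320,255],Rtool([0,0,-1],z))
E
```

```text
0.15 p [286.5 583.  238.6] x [-0.001 -0.001 -1.   ] z [ 0.441  0.897 -0.001] F [-0.2 -0.8  0.8] w 85.2 q [-1.18  0.63  0.04  1.52 -0.03  1.   -0.02]
shift(now) [ -16.2 -307.6 -141.8] shift(target) [ -16.4 -263.   213.5] rot [ 1.114e+00 -1.300e-03  8.000e-04] deg 63.8
shift(now) [ -16.2 -307.6 -141.8] shift(target) [ -16.4  263.  -213.5] rot [-2.0276e+00 -9.0000e-04 -1.4000e-03] deg 116.2
```

```bash
python3 -m handwheel '0.2 -2 -44 -20 0 0 0; 0.2 -2 -44 -20 0 0 0; 0.2 -2 -44 -20 0 0 0; 0.2 -2 -44 -20 0 0 0; 0.2 -2 -44 -20 0 0 0; 0.2 -2 -44 -20 0 0 0; 0.2 -2 -44 -20 0 0 0'; python3 -m handwheel '0.2 0 0 0 0.14 0 0; 0.2 0 0 0 0.14 0 0; 0.2 0 0 0 0.14 0 0; 0.2 0 0 0 0.14 0 0; 0.2 0 0 0 0.14 0 0; 0.2 0 0 0 0.14 0 0; 0.2 0 0 0 0.14 0 0; 0.2 0 0 0 0.14 0 0;0.2 0 0 0 0 0 0'
python3 - <<'E'
from h import *
st();goto([549,319.5,200],Rtool([0,0,-1],[1,0,0]))
show('w1.png','wrist');print(camera_params('wrist'))
E
```

```text
clock: 0.85
eef_pos: [500.7, 322.6, 248.4]
tool_rot: [1.88, 1.563, 3.014]
force: [1.3, 0.1, -0.3]
width: 51.5
clock: 1.75
eef_pos: [508.3, 307.9, 246.5]
tool_rot: [-2.381, 1.56, -2.428]
force: [0.4, 0.0, -0.4]
width: 51.5
1.75 p [508.3 307.9 246.5] x [-0.008 -0.007 -1.   ] z [ 0.999 -0.047 -0.008] F [ 0.4  0.  -0.4] w 51.5 q [-0.82  0.57  0.37  1.67 -0.23  0.96 -0.42]
shift(now) [46.1 13.9 40.4] shift(target) [46.5 11.6 40.7] rot [-0.0471 -0.0077  0.007 ] deg 2.8
{'fx': 291.5059269816373, 'fy': 291.5059269816373, 'cx': 278.0263800313307, 'cy': 210.113336466084, 'eye': array([511.28087877, 373.34213816, 380.9598548 ]), 'orientation': array([-0.26889178,  0.00800668, -0.04385801])}
```

View pics/w1.png

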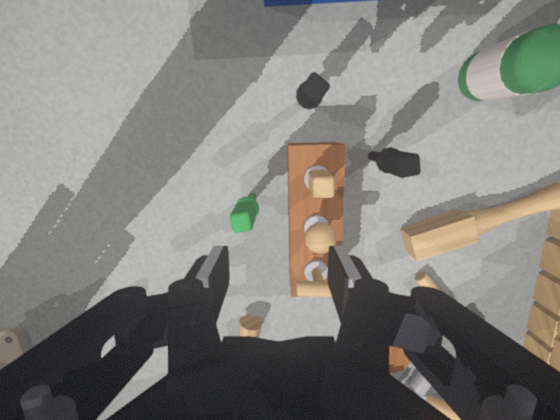

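Run:
```python
import cv2
a=cv2.imread('pics/w1.png')[135:215,270:360]
cv2.imwrite('pics/w1c.png',cv2.resize(a,None,fx=8,fy=8,interpolation=cv2.INTER_CUBIC)[:600])
```

```text
(no output)
```

View pics/w1c.png

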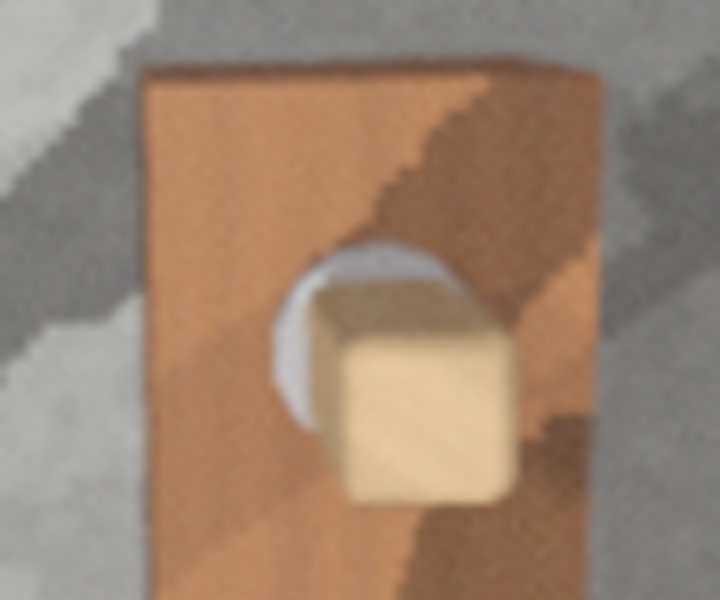

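Run:
```python
from h import *
W=camera_params('wrist')
g=np.array([(341,336),(516,331),(521,501),(346,506)])/8-.44+[270,135]
# image up=+y,right=+x
c=np.array([(-10,10,122),(10,10,122),(10,-10,122),(-10,-10,122)],float)
f=lambda p:(proj(W,Ro.from_euler('z',p[2]).apply(c)+[p[0],p[1],0])-g).ravel()
r=least_squares(f,[549,319,0]);print(r.x,r.cost,f(r.x).round(1))
y=r.x[2]
z=[np.cos(y),np.sin(y),0]
goto([549.2,319.7,180],Rtool([0,0,-1],z))
```

```text
[5.47881264e+02 3.22016344e+02 6.98470539e-03] 0.4664338714016336 [-0.1 -0.1  0.5 -0.5 -0.1  0.1 -0.3  0.5]
shift(now) [66.1 14.1 40.9] shift(target) [66.5 11.5 41. ] rot [-0.0509 -0.0078  0.0069] deg 3.0
```

```bash
python3 -m handwheel '0.2 0 0 0 -0.05 -0.008 0.007; 0.2 20 6 21 0 0 0; 0.2 25 6 21 0 0 0; 0.2 21 0 0 0 0 0; 0.2 0 0 0 0 0 0'
python3 - <<'E'
from h import *
st();goto([549.2,320,93],Rtool([0,0,-1],[1,.007,0]))
show('w2.png','wrist')
E
```

```text
clock: 2.3
eef_pos: [551.3, 321.9, 179.1]
tool_rot: [1.294, 1.568, 1.321]
force: [-0.9, 0.0, 0.6]
width: 51.0
2.3 p [551.3 321.9 179.1] x [ 0.001  0.003 -1.   ] z [1.    0.027 0.001] F [-0.9  0.   0.6] w 51.0 q [-0.75  0.7   0.31  1.62 -0.26  0.86 -0.31]
shift(now) [86.1 -2.1 -2.2] shift(target) [86.1 -1.9 -2.1] rot [ 0.0203  0.0008 -0.0029] deg 1.2
```

View pics/w2.png

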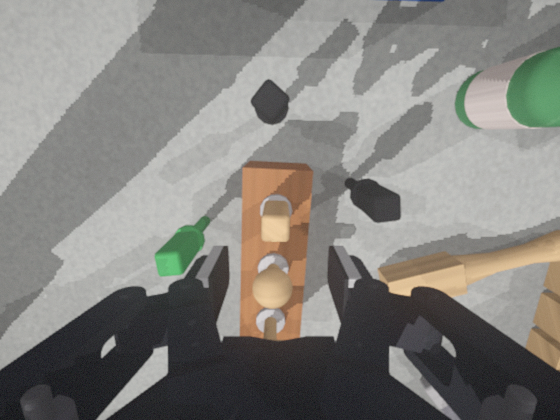

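```bash
python3 -m handwheel '0.2 0 -2 -2 0.02 0 0; 0.2 30 0 0 0 0 0; 0.2 30 0 0 0 0 0; 0.2 18 0 0 0 0 0; 0.2 6 0 0 0 0 0; 0.2 0 0 0 0 0 0'
python3 - <<'E'
from h import *
st();goto([549.2,320,93],Rtool([0,0,-1],[1,.007,0]))
show('w3.png','wrist')
E
```

```text
clock: 2.95
eef_pos: [554.4, 322.7, 103.9]
tool_rot: [0.673, 1.551, 0.681]
force: [-0.2, 0.6, 0.2]
width: 51.4
2.95 p [554.4 322.7 103.9] x [ 0.015  0.012 -1.   ] z [1.    0.008 0.015] F [-0.2  0.6  0.2] w 51.4 q [-0.73  0.79  0.27  1.68 -0.31  0.7  -0.29]
shift(now) [10.8 -2.8 -5.4] shift(target) [10.9 -2.7 -5.2] rot [ 0.0014  0.0152 -0.0121] deg 1.1
```

View pics/w3.png

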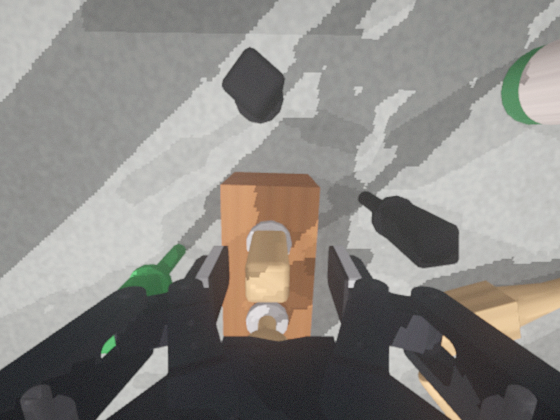

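```bash
python3 -m handwheel '0.2 5 -3 -5 0 0.015 -0.012; 0.2 6 0 0 0 0 0; 0.2 0 0 0 0 0 0'
python3 - <<'E'
from h import *
st();goto([549.2,320,93],Rtool([0,0,-1],[1,.007,0]))
E
```

```text
clock: 3.3
eef_pos: [551.2, 320.7, 96.2]
tool_rot: [0.507, 1.566, 0.516]
force: [0.4, -1.0, 0.2]
width: 51.2
3.3 p [551.2 320.7  96.2] x [ 0.004  0.003 -1.   ] z [1.    0.009 0.004] F [ 0.4 -1.   0.2] w 51.2 q [-0.73  0.8   0.28  1.68 -0.31  0.7  -0.29]
shift(now) [ 3.1 -0.7 -2. ] shift(target) [ 3.2 -0.7 -2. ] rot [ 0.0018  0.0045 -0.0025] deg 0.3
```

Good. Final correction and close.

```bash
python3 -m handwheel '0.2 3 -1 -2 0 0.005 -0.003; 0 0 0 0 0 0 0; -0.3 0 0 0 0 0 0; -1 0 0 0 0 0 0; -1 0 0 0 0 0 0; -1 0 0 0 0 0 0; -1 0 0 0 0 0 0'
python3 - <<'E'
from h import *
st();show('w4.png','wrist')
E
```

```text
clock: 4.0
eef_pos: [549.4, 319.9, 93.6]
tool_rot: [-2.256, 1.571, -2.247]
force: [0.1, -0.5, -0.3]
width: 19.1
4.0 p [549.4 319.9  93.6] x [-0. -0. -1.] z [ 1.     0.009 -0.   ] F [ 0.1 -0.5 -0.3] w 19.1 q [-0.73  0.8   0.27  1.68 -0.31  0.7  -0.29]
```

View pics/w4.png

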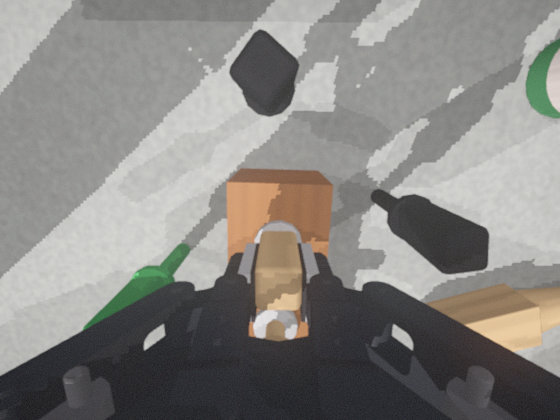

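```bash
python3 -m handwheel '-1 -10 0 0 0 0 0; -1 -12 0 0 0 0 0; -1 -12 0 0 0 0 0; -1 -12 0 0 0 0 0'
python3 - <<'E'
from h import *
st();goto([549.2,320,170],Rtool([0,0,-1],[1,.007,0]))
E
```

```text
clock: 4.45
eef_pos: [548.7, 319.4, 141.5]
tool_rot: [-2.485, 1.568, -2.476]
force: [0.1, 0.4, -1.2]
width: 19.5
4.45 p [548.7 319.4 141.5] x [-0.002 -0.002 -1.   ] z [ 1.     0.009 -0.002] F [ 0.1  0.4 -1.2] w 19.5 q [-0.75  0.74  0.3   1.65 -0.28  0.79 -0.31]
shift(now) [-28.5   0.5   0.4] shift(target) [-28.5   0.6   0.5] rot [ 0.0016 -0.0022  0.0017] deg 0.2
```

```bash
python3 -m handwheel '-1 -35 0 0 0 0 0; -1 -40 0 0 0 0 0; -1 -40 0 0 0 0 0; -1 -30 0 0 0 0 0; -1 0 0 0 0 0 0'
cat >> h.py <<'E'
G0=np.array([551,-109,120.]);GY=-0.209
def gR(): return guideR(GY).as_matrix()
def gtarget(x,y,h): # TCP pose for tip at guide coords x,y,h
    M=gR(); return G0+M@[x,y,h+87.6], Rtool(-M[:,2],M[:,0])
def gst():
    p,r,s=pose();M=gR();rel=M.T@(p-G0); X=r.as_matrix()[:,0]
    tip=M.T@(p+X*87.6-G0)
    print(round(s['clock'],2),'tip g',tip.round(1),'axis g',(M.T@X).round(3),'jaw g',(M.T@r.as_matrix()[:,2]).round(3),'F g',(M.T@s['force']).round(1),'T',s['torque'].round(2),'w',round(s['width'],1))
E
python3 - <<'E'
from h import *
st();P,R=gtarget(0,0,60);print(P);goto(P,R)
show('w5.png','wrist');show('s5.png','scene')
E
```

```text
clock: 4.95
eef_pos: [549.6, 319.4, 299.3]
tool_rot: [0.373, 1.567, 0.381]
force: [1.4, 0.1, -1.7]
width: 19.3
4.95 p [549.6 319.4 299.3] x [ 0.004  0.001 -1.   ] z [1.    0.008 0.004] F [ 1.4  0.1 -1.7] w 19.3 q [-0.79  0.57  0.36  1.49 -0.22  1.11 -0.37]
[478.80597024 -93.68784575 247.8253496 ]
shift(now) [  50.6 -412.6  -74.3] shift(target) [  52.8 -418.8  -11.5] rot [ 0.2115 -0.5182 -0.0585] deg 32.2
```

View pics/s5.png

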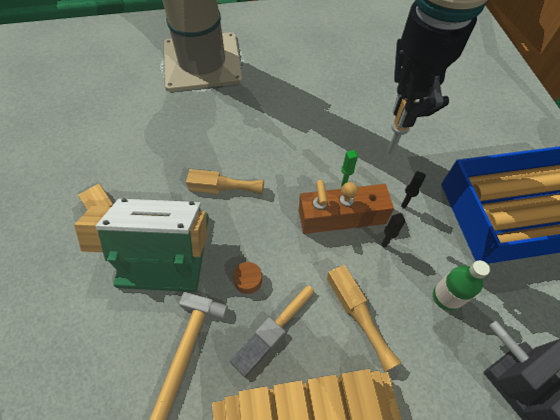

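```bash
python3 -m handwheel '-1 0 -40 -8 0 0 0; -1 0 -46 -9 0 0 0; -1 0 -46 -9 0 0 0; -1 0 -46 -8 0 0 0; -1 0 -46 -8 0 0 0; -1 0 -46 -8 0 0 0; -1 0 -46 -8 0 0 0; -1 0 -46 -8 0 0 0; -1 0 -46 -8 0 0 0; -1 0 0 0 0 0 0'
python3 - <<'E'
from h import *
st();P,R=gtarget(0,0,60);goto(P,R)
E
```

```text
clock: 6.05
eef_pos: [462.2, -102.8, 282.1]
tool_rot: [-2.944, 1.536, -2.929]
force: [0.2, 0.2, -0.9]
width: 19.4
6.05 p [ 462.2 -102.8  282.1] x [-0.034 -0.007 -0.999] z [ 0.999  0.014 -0.034] F [ 0.2  0.2 -0.9] w 19.4 q [-0.17  0.36  0.44  1.92 -0.17  0.93  0.37]
shift(now) [33.7  9.1 17.9] shift(target) [36.9 12.3 -4.7] rot [ 0.2214 -0.5544 -0.0482] deg 34.3
```

```bash
python3 -m handwheel '-1 0 0 0 0.055 -0.135 -0.012; -1 0 0 0 0.055 -0.135 -0.012; -1 0 0 0 0.055 -0.135 -0.012; -1 0 0 0 0.055 -0.135 -0.012; -1 0 0 0 0 0 0'
python3 - <<'E'
from h import *
st();gst();P,R=gtarget(0,0,60);goto(P,R)
show('w6.png','wrist')
E
```

```text
clock: 6.55
eef_pos: [454.5, -93.8, 271.2]
tool_rot: [0.033, 1.182, -0.137]
force: [0.6, 0.3, -1.0]
width: 19.3
6.55 p [454.5 -93.8 271.2] x [ 0.376 -0.052 -0.925] z [ 0.912 -0.158  0.379] F [ 0.6  0.3 -1. ] w 19.3 q [-0.35  0.2   0.59  2.31 -0.48  0.31  0.47]
6.55 tip g [-20.7  -2.8  93. ] axis g [-0.135  0.027 -0.99 ] jaw g [ 0.99   0.034 -0.134] F g [-0.1  0.4 -1.2] T [ 0.14  0.52 -0.02] w 19.3
shift(now) [30.8  3.9 13.3] shift(target) [32.2  5.2  8.9] rot [ 0.0323 -0.135  -0.0297] deg 8.1
```

View pics/w6.png

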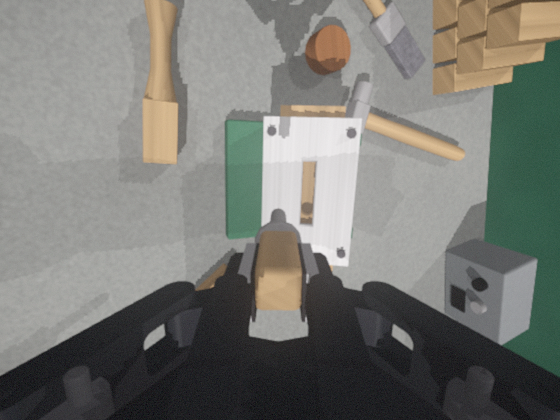

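Run:
```python
import cv2
a=cv2.imread('pics/w6.png')[100:275,215:375]
cv2.imwrite('pics/w6c.png',cv2.resize(a,None,fx=3.4,fy=3.4,interpolation=cv2.INTER_CUBIC))
```

```text
(no output)
```

View pics/w6c.png

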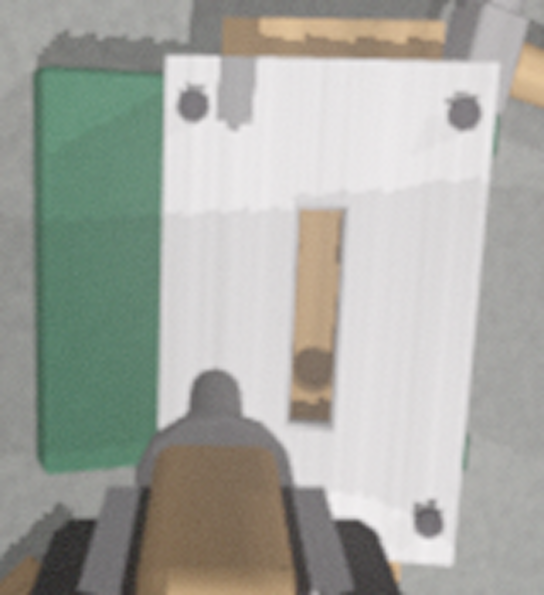

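Run:
```python
from h import *
W=camera_params('wrist');M=gR()
u=lambda c:np.array(c)/3.4-.35+[215,100]
obs=u([(165,55),(498,63),(453,565),(300,208),(346,208),(332,427),(289,422)])
g=np.array([(-50,80,0),(50,80,0),(50,-80,0),(-7,35,0),(7,35,0),(7,-35,0),(-7,-35,0)],float)
print((proj(W,G0+g@M.T)-obs).round(1).tolist())
f=lambda p:(proj(W,guideR(p[2]).apply(g)+[p[0],p[1],120])-obs).ravel()
r=least_squares(f,[551,-109,-.2]);print(r.x,r.cost,r.fun.round(1))
h=u((315,367))
Mr=guideR(r.x[2]).as_matrix()
q=least_squares(lambda y:(proj(W,np.r_[r.x[:2],120]+Mr@[y[1],y[0],-10])-h).ravel(),[0,0]);print('hole x,y',q.x,q.fun)
p,rr,s=pose(); print('tip proj',((proj(W,p+rr.apply([[87.6,0,0],[87.6,0,4],[84.6,6,0]]))-[215,100])*3.4).round())
# hole in top image
T=camera_params('top');ht=np.array((357,306))/5-.4+[335,155]
q=least_squares(lambda y:(proj(T,G0+M@[y[1],y[0],-10])-ht).ravel(),[0,0]);print('top hole',q.x)
```

```text
[[2.8, 0.0], [2.7, 0.3], [1.2, -0.0], [1.7, 0.2], [1.4, 0.8], [1.3, -0.2], [1.4, 0.3]]
[ 5.48992992e+02 -1.08388209e+02 -2.01402925e-01] 0.8655684946049691 [ 0.4  0.   0.5 -0.4  0.2 -0.3 -0.3  0.1 -0.6  0.6 -0.2 -0.3 -0.1  0.3]
hole x,y [-17.83817143   0.35372594] [0. 0.]
tip proj [[217. 394.]
 [234. 394.]
 [217. 373.]]
top hole [-17.90284406  -1.1891117 ]
```

```bash
sed -i 's/^G0=.*/G0=np.array([550,-108.7,120.]);GY=-0.206/' h.py; python3 -m handwheel '-1 0 0 0 0.016 -0.068 -0.015; -1 0 0 0 0.016 -0.068 -0.015; -1 0 0 0 0 0 0'
python3 - <<'E'
from h import *
st();gst();P,R=gtarget(0,-8,20);goto(P,R)
E
```

```text
clock: 6.9
eef_pos: [456.9, -89.8, 271.6]
tool_rot: [0.026, 1.109, -0.159]
force: [1.1, 1.3, -1.7]
width: 18.9
6.9 p [456.9 -89.8 271.6] x [ 0.44  -0.07  -0.895] z [ 0.88  -0.167  0.445] F [ 1.1  1.3 -1.7] w 18.9 q [-0.57  0.22  0.85  2.37 -0.91  0.25  0.89]
6.9 tip g [-11.9   1.3  91.3] axis g [-0.062  0.021 -0.998] jaw g [ 0.998  0.016 -0.062] F g [-0.1  1.5 -1.9] T [0.1  0.63 0.03] w 18.9
shift(now) [70.4 -9.1 10.7] shift(target) [71.1 -7.4  6.5] rot [ 0.0153 -0.0623 -0.0215] deg 3.9
```

```bash
python3 -m handwheel '-1 20 -2 3 0 0 0; -1 20 -2 3 0 0 0; -1 10 -2 3 0 0 0; -1 0 0 0 0 0 0'
python3 - <<'E'
from h import *
st();gst();P,R=gtarget(0,-8,20);goto(P,R)
E
```

```text
clock: 7.3
eef_pos: [492.3, -97.7, 240.2]
tool_rot: [0.028, 1.134, -0.14]
force: [-0.9, -0.2, -1.4]
width: 19.3
7.3 p [492.3 -97.7 240.2] x [ 0.419 -0.059 -0.906] z [ 0.893 -0.154  0.423] F [-0.9 -0.2 -1.4] w 19.3 q [-0.32  0.32  0.6   2.31 -1.09  0.24  1.07]
7.3 tip g [ 1.6  1.4 46.2] axis g [-0.087  0.028 -0.996] jaw g [ 0.996  0.032 -0.086] F g [-1.4 -0.4 -0.8] T [ 0.06  0.59 -0.02] w 19.3
shift(now) [26.4 -7.5 -7.2] shift(target) [25.9 -7.  -9.2] rot [ 0.0303 -0.0867 -0.0294] deg 5.5
```

```bash
cat > fk.py <<'E'
from h import *
import itertools
D=[([286.5,583,238.6],[-.001,-.001,-1],[.441,.897,-.001],[-1.1798,.6294,.0384,1.5184,-.027,.9963,-.02]),
([508.3,307.9,246.5],[-.008,-.007,-1],[.999,-.047,-.008],[-.82,.57,.37,1.67,-.23,.96,-.42]),
([551.3,321.9,179.1],[.001,.003,-1],[1,.027,.001],[-.75,.7,.31,1.62,-.26,.86,-.31]),
([549.4,319.9,93.6],[0,0,-1],[1,.009,0],[-.73,.8,.27,1.68,-.31,.7,-.29]),
([549.6,319.4,299.3],[.004,.001,-1],[1,.008,.004],[-.79,.57,.36,1.49,-.22,1.11,-.37]),
([462.2,-102.8,282.1],[-.034,-.007,-.999],[.999,.014,-.034],[-.17,.36,.44,1.92,-.17,.93,.37]),
([454.5,-93.8,271.2],[.376,-.052,-.925],[.912,-.158,.379],[-.35,.2,.59,2.31,-.48,.31,.47]),
([456.9,-89.8,271.6],[.44,-.07,-.895],[.88,-.167,.445],[-.57,.22,.85,2.37,-.91,.25,.89]),
([492.3,-97.7,240.2],[.419,-.059,-.906],[.893,-.154,.423],[-.32,.32,.6,2.31,-1.09,.24,1.07])]
def chain(q,s):
    ax='zyzyzyz';R=Ro.identity();o=[]
    for a,qi,si in zip(ax,q,s): R=R*Ro.from_euler(a,si*qi);o.append(R)
    return o
E
python3 - <<'E'
from fk import *
best=[]
for s in itertools.product([1,-1],repeat=7):
    # tool = flange * const ; check consistency of const
    C=[chain(q,s)[-1].inv()*Rtool(x,z) for p,x,z,q in D]
    m=Ro.concatenate(C).mean(); e=max((m.inv()*c).magnitude() for c in C); best.append((e,s,m))
best.sort(key=lambda t:t[0])
for b in best[:4]: print(b[0],b[1],b[2].as_matrix().round(2).tolist())
s=best[0][1]
# linear: p = c0 + R2*l1 + R4*l2 + R6*l3(+const)
A=[];y=[]
for p,x,z,q in D:
    o=chain(q,s)
    # columns: base z; R2 z ; R3 x(elbow off) ; R4 x; R4 z; R6 x; R6 z
    c=[np.r_[0,0,1],o[1].apply([0,0,1]),o[2].apply([1,0,0]),o[3].apply([1,0,0]),o[3].apply([0,0,1]),o[5].apply([1,0,0]),o[5].apply([0,0,1])]
    A.append(np.array(c).T);y.append(p)
A=np.vstack(A);y=np.hstack(y)
for cols in([0,1,4,6],[0,1,4,5,6],[0,1,2,3,4,5,6]):
    l=np.linalg.lstsq(A[:,cols],y,rcond=None)[0];print(cols,l.round(1),np.abs(A[:,cols]@l-y).max().round(1))
E
```

```text
0.011594404187970073 (-1, 1, -1, 1, -1, 1, -1) [[0.0, 0.0, -1.0], [-0.0, 1.0, 0.0], [1.0, 0.0, 0.0]]
0.6032903533155671 (-1, 1, -1, -1, -1, -1, -1) [[-0.83, 0.25, -0.49], [0.42, 0.87, -0.25], [0.37, -0.42, -0.83]]
0.6547266076724136 (-1, -1, -1, -1, -1, -1, -1) [[-0.27, 0.0, -0.96], [0.01, 1.0, -0.0], [0.96, -0.01, -0.27]]
0.6916625379807524 (-1, -1, -1, 1, -1, 1, -1) [[0.66, 0.22, -0.71], [-0.45, 0.88, -0.15], [0.59, 0.43, 0.68]]
[0, 1, 4, 6] [405.9 498.9 425.6 328.1] 23.9
[0, 1, 4, 5, 6] [385.7 498.9 395.2 -24.8 330.3] 24.2
[0, 1, 2, 3, 4, 5, 6] [430.  508.5  10.6  29.9 411.9 -16.3 346. ] 22.3
```

Run:
```python
from fk import *
s=(-1,1,-1,1,-1,1,-1)
A=[];y=[]
for p,x,z,q in D:
    o=chain(q,s)
    c=[np.r_[0,0,1]]+[o[i].apply(v) for i,v in((0,[0,1,0]),(1,[0,0,1]),(2,[1,0,0]),(2,[0,1,0]),(3,[1,0,0]),(3,[0,0,1]),(4,[0,1,0]),(5,[1,0,0]),(5,[0,0,1]))]
    A.append(np.array(c).T);y.append(p)
A=np.vstack(A);y=np.hstack(y)
for cols in([0,2,6,9],[0,1,2,4,6,7,9],list(range(10))):
    l=np.linalg.lstsq(A[:,cols],y,rcond=None)[0];print(cols,l.round(1),np.abs(A[:,cols]@l-y).max().round(1),(A[:,cols]@l-y).reshape(-1,3).round(0).tolist())
```

```text
[0, 2, 6, 9] [405.9 498.9 425.6 328.1] 23.9 [[-24.0, 11.0, 11.0], [-4.0, 6.0, 3.0], [-10.0, 4.0, 4.0], [-20.0, 4.0, 7.0], [-3.0, 21.0, 13.0], [13.0, 11.0, -1.0], [8.0, 16.0, -13.0], [5.0, 5.0, -13.0], [1.0, 8.0, -11.0]]
[0, 1, 2, 4, 6, 7, 9] [334.9 -14.1 557.4 -11.6 382.3  -2.3 338.5] 6.1 [[-1.0, -1.0, 0.0], [1.0, -5.0, -2.0], [2.0, -4.0, -3.0], [0.0, 1.0, 2.0], [-1.0, 6.0, 2.0], [-0.0, -1.0, 1.0], [-1.0, 3.0, -2.0], [-0.0, -0.0, -0.0], [1.0, 1.0, 2.0]]
[0, 1, 2, 3, 4, 5, 6, 7, 8, 9] [330.9 -11.7 553.1   3.1  -8.5  -5.9 374.2  -7.7  -3.8 338.3] 5.6 [[-1.0, -1.0, 0.0], [1.0, -5.0, -2.0], [2.0, -3.0, -3.0], [1.0, 2.0, 2.0], [-3.0, 6.0, 1.0], [1.0, -1.0, 1.0], [0.0, 2.0, -0.0], [-1.0, -1.0, -0.0], [0.0, 1.0, 1.0]]
```

```bash
cat >> fk.py <<'E'
S=(-1,1,-1,1,-1,1,-1); L=[334.9,-14.1,557.4,-11.6,382.3,-2.3,338.5]
C=Ro.from_matrix([[0,0,-1],[0,1,0],[1,0,0]])
lo=np.array([-3.06,-.37,-1.25,.18,-1.1,.23,-2.94]);hi=np.array([3.06,2.12,1.32,2.47,4.24,1.98,2.94])
def fk(q):
    o=chain(q,S)
    p=np.r_[0,0,L[0]]+o[0].apply([0,L[1],0])+o[1].apply([0,0,L[2]])+o[2].apply([0,L[3],0])+o[3].apply([0,0,L[4]])+o[4].apply([0,L[5],0])+o[5].apply([0,0,L[6]])
    return p,o[-1]*C
def ik(P,R,q0,free=False):
    def f(q):
        p,r=fk(q)
        ro=(r.inv()*R).as_rotvec() if not free else np.cross(r.apply([1,0,0]),R.apply([1,0,0]))
        return np.r_[(p-P)/10,ro*10]
    return least_squares(f,q0,bounds=(lo+.03,hi-.03))
E
python3 - <<'E'
from fk import *
rng=np.random.default_rng(0)
for h in(20,0,-12,-60):
    P,R=gtarget(0,-12,h); res=[]
    for k in range(60):
        r=ik(P,R,rng.uniform(lo+.05,hi-.05))
        e=np.linalg.norm(r.fun)
        if e<.05:
            m=np.minimum(r.x-lo,hi-r.x).min(); res.append((m,r.x))
    res.sort(key=lambda t:-t[0]); print(h,len(res))
    for m,q in res[:5]: print(round(m,2),q.round(2))
E
```

```text
20 41
0.09 [ 0.93  0.56 -1.12  2.38  1.74  0.6  -1.78]
0.08 [ 0.76  0.45 -0.83  2.39  1.84  0.41 -1.89]
0.08 [ 0.74  0.44 -0.79  2.39  1.86  0.39 -1.91]
0.08 [ 0.71  0.43 -0.75  2.39  1.88  0.37 -1.93]
0.07 [ 0.61  0.4  -0.61  2.39  1.97  0.3  -2.01]
0 36
0.09 [ 0.91  0.63 -1.11  2.38  1.8   0.65 -1.82]
0.09 [ 0.84  0.57 -0.99  2.38  1.85  0.56 -1.88]
0.09 [ 0.75  0.51 -0.83  2.38  1.92  0.46 -1.96]
0.09 [ 0.72  0.5  -0.78  2.38  1.95  0.43 -1.98]
0.09 [ 0.68  0.48 -0.72  2.38  1.99  0.4  -2.02]
-12 45
0.1 [ 0.86  0.63 -1.03  2.37  1.87  0.62 -1.88]
0.09 [ 0.83  0.61 -0.99  2.38  1.88  0.59 -1.9 ]
0.09 [ 0.92  0.69 -1.16  2.37  1.82  0.72 -1.83]
0.09 [ 0.75  0.55 -0.85  2.38  1.95  0.5  -1.97]
0.09 [ 0.71  0.54 -0.79  2.38  1.99  0.46 -2.01]
-60 46
0.12 [ 0.69  0.67 -0.78  2.35  2.11  0.56 -2.09]
0.11 [ 0.59  0.62 -0.62  2.36  2.23  0.47 -2.23]
0.11 [ 0.57  0.62 -0.59  2.36  2.25  0.46 -2.25]
0.11 [ 0.57  0.61 -0.59  2.36  2.25  0.46 -2.26]
0.11 [ 0.55  0.61 -0.56  2.36  2.28  0.44 -2.29]
```

```bash
cat >> fk.py <<'E'
def step(q,P,R,reg=.02):
    def f(x):
        p,r=fk(x);return np.r_[(p-P)/10,(r.inv()*R).as_rotvec()*10,reg*(x-q)*10]
    r=least_squares(f,np.clip(q,lo+1e-3,hi-1e-3),bounds=(lo,hi));return r.x,np.linalg.norm(r.fun[:6])
def path(q,P,R,n=8,pr=True):
    p0,r0=fk(q);w=(r0.inv()*R).as_rotvec()
    for k in range(1,n+1):
        q,e=step(q,p0+(P-p0)*k/n,r0*Ro.from_rotvec(w*k/n))
    if pr: print(q.round(2),'err',round(e,2))
    return q
E
python3 - <<'E'
from fk import *
for i in range(len(D)-1):
    p,x,z,q=D[i];P,X,Z,Q=D[i+1]
    if i==5-1: pass
    print(np.array(Q),end=' sim '); path(np.array(q),np.array(P),Rtool(X,Z))
E
```

```text
[-0.82  0.57  0.37  1.67 -0.23  0.96 -0.42] sim [-0.82  0.57  0.37  1.67 -0.23  0.96 -0.42] err 0.0
[-0.75  0.7   0.31  1.62 -0.26  0.86 -0.31] sim [-0.75  0.7   0.31  1.62 -0.26  0.87 -0.32] err 0.0
[-0.73  0.8   0.27  1.68 -0.31  0.7  -0.29] sim [-0.73  0.8   0.27  1.68 -0.31  0.7  -0.3 ] err 0.0
[-0.79  0.57  0.36  1.49 -0.22  1.11 -0.37] sim [-0.78  0.57  0.36  1.49 -0.21  1.11 -0.38] err 0.0
[-0.17  0.36  0.44  1.92 -0.17  0.93  0.37] sim [-0.18  0.36  0.45  1.92 -0.17  0.93  0.37] err 0.0
[-0.35  0.2   0.59  2.31 -0.48  0.31  0.47] sim [-0.2   0.18  0.41  2.3  -0.32  0.29  0.31] err 0.0
[-0.57  0.22  0.85  2.37 -0.91  0.25  0.89] sim [-0.51  0.21  0.76  2.37 -0.81  0.23  0.78] err 0.01
[-0.32  0.32  0.6   2.31 -1.09  0.24  1.07] sim [-0.35  0.33  0.64  2.31 -1.1   0.26  1.09] err 0.0
```

```bash
cat > plan.py <<'E'
from fk import *
p,r,s=pose();q0=s['qpos']
Md=Rtool([0,0,-1],[1,0,0])
def run(psi,X,Z,psi2,n=10,v=False):
    q=path(q0,np.array([X,-100,Z]),Md,n,v)
    k=max(1,int(abs(psi)/.5))
    for i in range(k): q=path(q,np.array([X,-100,Z]),Md*Ro.from_rotvec([psi*(i+1)/k,0,0]),6,v)
    qs=[q]
    for h in(60,20,0,-11,-60):
        P,R=gtarget(0,-12,h);R=R*Ro.from_rotvec([psi2,0,0])
        q=path(q,P,R,n,v);pp,rr=fk(q);qs.append(q)
    e=np.linalg.norm(pp-P)+(rr.inv()*R).magnitude()*100
    m=min(np.minimum(x-lo,hi-x).min() for x in qs)
    return e,m,qs
E
python3 - <<'E'
from plan import *
for X in(480,560):
  for psi in(-2.2,-1.57,-.8,.8,1.57,2.2):
    for psi2 in (psi,):
      e,m,qs=run(psi,X,300,psi2,6); print(X,psi,psi2,round(e,2),round(m,3),[x.round(2).tolist() for x in (qs[0],qs[1],qs[-1])])
E
```

```text
480 -2.2 -2.2 27.41 0.0 [[-0.14, 0.34, 0.39, 1.88, -0.16, 0.95, 2.52], [-0.35, 0.28, 0.62, 2.32, -0.79, 0.23, 2.94], [-0.12, 0.56, 0.38, 2.16, -0.84, 0.23, 2.94]]
480 -1.57 -1.57 24.11 0.0 [[-0.25, 0.36, 0.55, 1.88, -0.23, 0.96, 1.97], [-0.41, 0.3, 0.71, 2.35, -1.1, 0.23, 2.64], [-0.11, 0.56, 0.4, 2.18, -1.1, 0.23, 2.61]]
480 -0.8 -0.8 24.11 0.0 [[-0.39, 0.4, 0.76, 1.88, -0.33, 0.98, 1.32], [-0.41, 0.3, 0.71, 2.35, -1.1, 0.23, 1.87], [-0.11, 0.56, 0.4, 2.18, -1.1, 0.23, 1.84]]
480 0.8 0.8 24.11 0.0 [[-0.62, 0.59, 1.23, 1.89, -0.62, 1.12, 0.05], [-0.42, 0.3, 0.72, 2.35, -1.1, 0.23, 0.27], [-0.11, 0.56, 0.4, 2.18, -1.1, 0.23, 0.24]]
480 1.57 1.57 24.11 0.0 [[-0.65, 0.64, 1.32, 1.89, -0.68, 1.17, -0.65], [-0.42, 0.3, 0.72, 2.35, -1.1, 0.23, -0.5], [-0.11, 0.56, 0.4, 2.18, -1.1, 0.23, -0.53]]
480 2.2 2.2 24.11 0.0 [[-0.65, 0.64, 1.32, 1.89, -0.68, 1.17, -1.28], [-0.42, 0.3, 0.72, 2.35, -1.1, 0.23, -1.13], [-0.11, 0.56, 0.4, 2.18, -1.1, 0.23, -1.16]]
560 -2.2 -2.2 27.41 0.0 [[-0.09, 0.46, 0.32, 1.68, -0.16, 1.03, 2.49], [-0.35, 0.28, 0.62, 2.32, -0.79, 0.23, 2.94], [-0.12, 0.56, 0.38, 2.16, -0.84, 0.23, 2.94]]
560 -1.57 -1.57 24.11 0.0 [[-0.19, 0.48, 0.49, 1.68, -0.26, 1.04, 1.95], [-0.41, 0.3, 0.71, 2.35, -1.1, 0.23, 2.64], [-0.11, 0.56, 0.4, 2.18, -1.1, 0.23, 2.61]]
560 -0.8 -0.8 24.11 0.0 [[-0.32, 0.52, 0.7, 1.68, -0.38, 1.07, 1.3], [-0.41, 0.3, 0.71, 2.35, -1.1, 0.23, 1.87], [-0.11, 0.56, 0.4, 2.18, -1.1, 0.23, 1.84]]
560 0.8 0.8 24.11 0.0 [[-0.52, 0.69, 1.15, 1.69, -0.67, 1.22, -0.01], [-0.42, 0.3, 0.72, 2.35, -1.1, 0.23, 0.27], [-0.11, 0.56, 0.4, 2.18, -1.1, 0.23, 0.24]]
560 1.57 1.57 24.11 0.0 [[-0.57, 0.79, 1.32, 1.69, -0.79, 1.31, -0.66], [-0.42, 0.3, 0.72, 2.35, -1.1, 0.23, -0.5], [-0.11, 0.56, 0.4, 2.18, -1.1, 0.23, -0.53]]
560 2.2 2.2 24.11 0.0 [[-0.57, 0.79, 1.32, 1.69, -0.79, 1.31, -1.29], [-0.42, 0.3, 0.72, 2.35, -1.1, 0.23, -1.13], [-0.11, 0.56, 0.4, 2.18, -1.1, 0.23, -1.16]]
```

```bash
cat > srch.py <<'E'
from plan import *
import sys,time
rng=np.random.default_rng(int(sys.argv[1]));t=time.time();out=[]
def runw(ws,psi2,v=False,n=6):
    q=q0;qs=[]
    for P,w in ws:
        q=path(q,np.array(P),Md*Ro.from_rotvec(w),n,v);qs.append(q)
    for h in(60,20,-11,-60):
        P,R=gtarget(0,-12,h);R=R*Ro.from_rotvec([psi2,0,0])
        q=path(q,P,R,n,v);pp,rr=fk(q);qs.append(q)
        e=np.linalg.norm(pp-P)+(rr.inv()*R).magnitude()*100
        if h==60 and e>60: break
    m=[np.minimum(x-lo,hi-x).min() for x in qs]
    return e,m,qs
if __name__=='__main__':
  while time.time()-t<400:
    ws=[([500,-100,330],[0,0,0])]
    psi=rng.uniform(-2.2,2.2)
    X,Y,Z=rng.uniform(450,600),rng.uniform(-250,50),rng.uniform(320,420)
    a=rng.uniform(0,2*np.pi);m=rng.uniform(.3,1.2)
    w1=(Ro.from_rotvec([0,m*np.cos(a),m*np.sin(a)])*Ro.from_rotvec([psi,0,0])).as_rotvec()
    ws=[([500,-100,330],[0,0,0]),([X,Y,Z],w1)]
    if rng.random()<.5:
        a=rng.uniform(0,2*np.pi);m=rng.uniform(.3,1.2)
        w2=(Ro.from_rotvec([0,m*np.cos(a),m*np.sin(a)])*Ro.from_rotvec([psi,0,0])).as_rotvec(); ws.append(([X,Y,Z],w2))
    psi2=psi
    try:e,mm,qs=runw(ws,psi2)
    except Exception as ex: continue
    if e<2: print(round(e,2),round(min(mm[-4:]),3),[ (np.round(P,0).tolist(),np.round(w,2).tolist()) for P,w in ws],round(psi2,2),qs[-1].round(2).tolist(),flush=True)
E
for i in 1 2 3 4 5 6 7 8; do OMP_NUM_THREADS=1 python3 srch.py $i > o$i.txt 2>e$i.txt & done; wait; cat o*.txt|sort -k2 -r|head -20; cat o*.txt|wc -l; head -3 e1.txt; nproc
```

```text
0.0 0.088 [([500, -100, 330], [0, 0, 0]), ([594.0, -88.0, 397.0], [-1.74, -0.43, -0.88]), ([594.0, -88.0, 397.0], [-1.72, -0.53, 0.9])] -1.87 [0.82, 0.77, -1.02, 2.35, 1.97, 0.73, -0.06]
0.0 0.088 [([500, -100, 330], [0, 0, 0]), ([483.0, -249.0, 414.0], [-1.4, -0.35, 1.1])] -1.56 [0.83, 0.77, -1.03, 2.35, 1.97, 0.73, -0.37]
0.0 0.087 [([500, -100, 330], [0, 0, 0]), ([544.0, -173.0, 347.0], [-0.26, -0.5, 0.01]), ([544.0, -173.0, 347.0], [-0.24, 0.55, 0.99])] -0.27 [0.81, 0.76, -1.0, 2.35, 1.99, 0.71, -1.67]
0.0 0.087 [([500, -100, 330], [0, 0, 0]), ([528.0, -79.0, 331.0], [0.3, 1.03, 0.59])] 0.34 [0.82, 0.76, -1.01, 2.35, 1.98, 0.72, -2.28]
0.0 0.087 [([500, -100, 330], [0, 0, 0]), ([480.0, -235.0, 342.0], [-1.12, -0.35, -1.11]), ([480.0, -235.0, 342.0], [-1.21, -0.7, 0.15])] -1.26 [0.81, 0.76, -0.99, 2.35, 1.99, 0.71, -0.69]
0.0 0.087 [([500, -100, 330], [0, 0, 0]), ([452.0, -188.0, 342.0], [-0.35, 0.98, 0.64]), ([452.0, -188.0, 342.0], [-0.37, -0.71, -0.45])] -0.39 [0.8, 0.75, -0.98, 2.35, 1.99, 0.7, -1.56]
0.0 0.086 [([500, -100, 330], [0, 0, 0]), ([568.0, -99.0, 343.0], [0.29, 1.0
[... 1676 characters left out ...]
0, -142.0, 333.0], [-0.61, -0.99, -0.09]), ([473.0, -142.0, 333.0], [-0.65, -0.47, -0.05])] -0.66 [0.76, 0.71, -0.89, 2.35, 2.04, 0.63, -1.35]
0.0 0.085 [([500, -100, 330], [0, 0, 0]), ([452.0, 18.0, 416.0], [-1.02, -0.01, 0.46]), ([452.0, 18.0, 416.0], [-0.9, -0.53, -1.12])] -1.03 [0.79, 0.74, -0.95, 2.35, 2.01, 0.68, -0.94]
0.0 0.079 [([500, -100, 330], [0, 0, 0]), ([474.0, -156.0, 413.0], [0.54, -0.29, 0.18]), ([474.0, -156.0, 413.0], [0.49, -1.04, -0.31])] 0.55 [0.75, 0.71, -0.88, 2.35, 2.05, 0.62, -2.57]
0.0 0.063 [([500, -100, 330], [0, 0, 0]), ([516.0, -54.0, 349.0], [0.52, 1.0, 0.35]), ([516.0, -54.0, 349.0], [0.56, 0.35, -0.32])] 0.57 [0.74, 0.7, -0.86, 2.35, 2.06, 0.61, -2.6]
130
4
```

```bash
cat > t.py <<'E'
import sys; sys.argv=['x','0']
from srch import *
psi=-np.pi/2
for P in([500,-100,350],[480,-150,380],[520,-200,380]):
  for tv in([0,0,1.1],[0,-.3,1.0],[0,.4,1.1]):
    tilt=Ro.from_rotvec(tv)
    ws=[([500,-100,330],[0,0,0]),(P,tilt.as_rotvec()),(P,(tilt*Ro.from_rotvec([psi,0,0])).as_rotvec())]
    for w in (ws,ws[:1]+ws[2:]):
      e,m,qs=runw(w,psi,False,10); print(P,tv,len(w),round(e,2),np.round(m,2),qs[len(w)-1].round(2),qs[-4].round(2),qs[-1].round(2))
E
python3 t.py
```

```text
[500, -100, 350] [0, 0, 1.1] 3 24.11 [0.31 0.07 0.22 0.   0.   0.   0.  ] [ 0.5   0.71  0.23  1.61 -0.88  1.75  2.59] [-0.41  0.29  0.71  2.35 -1.1   0.23  2.64] [-0.11  0.56  0.4   2.18 -1.1   0.23  2.61]
[500, -100, 350] [0, 0, 1.1] 2 24.11 [0.31 0.19 0.   0.   0.   0.  ] [ 0.45  0.72  0.32  1.62 -0.9   1.79  2.63] [-0.41  0.29  0.71  2.35 -1.1   0.23  2.64] [-0.11  0.56  0.4   2.18 -1.1   0.23  2.61]
[500, -100, 350] [0, -0.3, 1.0] 3 24.11 [0.31 0.01 0.08 0.   0.   0.   0.  ] [ 0.47  0.6   0.34  1.82 -1.02  1.58  2.86] [-0.41  0.29  0.71  2.35 -1.1   0.23  2.64] [-0.11  0.56  0.4   2.18 -1.1   0.23  2.61]
[500, -100, 350] [0, -0.3, 1.0] 2 24.11 [0.31 0.07 0.   0.   0.   0.  ] [ 0.45  0.61  0.38  1.83 -1.03  1.6   2.87] [-0.41  0.29  0.71  2.35 -1.1   0.23  2.64] [-0.11  0.56  0.4   2.18 -1.1   0.23  2.61]
[500, -100, 350] [0, 0.4, 1.1] 3 24.11 [0.31 0.   0.14 0.   0.   0.   0.  ] [ 0.68  0.85 -0.28  1.36 -0.57  1.84  2.07] [-0.41  0.29  0.71  2.35 -1.1   0.23  2.64] [-0.11  0.56  0.4   2.18 -1.1   0.23  2.61]
[500, -100, 350] [0, 0.4, 1.1] 2 24.11 [0.31 0.   0.   0.   0.   0.  ] [
[... 1886 characters left out ...]
] [-0.41  0.29  0.71  2.35 -1.1   0.23  2.64] [-0.11  0.56  0.4   2.18 -1.1   0.23  2.61]
[520, -200, 380] [0, -0.3, 1.0] 2 24.11 [0.31 0.11 0.   0.   0.   0.  ] [ 0.58  0.68  0.37  1.55 -0.99  1.76  2.77] [-0.41  0.29  0.71  2.35 -1.1   0.23  2.64] [-0.11  0.56  0.4   2.18 -1.1   0.23  2.61]
[520, -200, 380] [0, 0.4, 1.1] 3 0.0 [0.31 0.   0.   0.09 0.09 0.09 0.12] [ 1.04  1.18 -1.25  1.03 -0.04  1.95  1.46] [ 0.88  0.36 -0.95  2.38  1.56  0.37 -0.05] [ 0.78  0.73 -0.94  2.35  2.01  0.67 -0.41]
[520, -200, 380] [0, 0.4, 1.1] 2 0.0 [0.31 0.   0.03 0.08 0.09 0.12] [ 0.93  1.02 -0.76  1.04 -0.31  1.98  1.75] [ 0.72  0.3  -0.72  2.38  1.55  0.26 -0.04] [ 0.72  0.69 -0.83  2.35  2.08  0.59 -0.49]
```

```bash
cat > s2.py <<'E'
from fk import *
import sys,time
rng=np.random.default_rng(int(sys.argv[1]));t=time.time()
qa=np.array([-.17,.36,.44,1.92,-.17,.93,.37])
psi=-np.pi/2
P6,R6=gtarget(0,-12,60);R6=R6*Ro.from_rotvec([psi,0,0])
P2,R2=gtarget(0,-12,-60);R2=R2*Ro.from_rotvec([psi,0,0])
def follow(q,P,R,n=8):
    p0,r0=fk(q);w=(r0.inv()*R).as_rotvec();m=9
    for k in range(1,n+1):
        q,e=step(q,p0+(P-p0)*k/n,r0*Ro.from_rotvec(w*k/n));m=min(m,np.minimum(q-lo,hi-q).min())
        if e>.3: return None,0
    return q,m
if __name__=='__main__':
  while time.time()-t<330:
    wp=[];q=qa.copy();mm=9
    for k in range(rng.integers(1,4)):
        qm=q.copy()
        qm=qm+rng.uniform(-.7,.7,7);qm[4]+=rng.uniform(0,1);qm[6]+=rng.uniform(-1,1)
        if np.minimum(qm-lo,hi-qm).min()<.1: mm=0;break
        P,R=fk(qm)
        x=R.apply([1,0,0])
        if P[2]<270 or P[2]>480 or (P+x*90)[2]<210 or P[0]<380: mm=0;break
        q,m=follow(q,P,R); mm=min(mm,m);
        if q is None or mm<.06:mm=0;break
        wp.append((P,R))
    if mm<.06: continue
    q,m=follow(q,P6,R6)
    if q is None or m<.05: continue
    q60=q;mm=min(mm,m)
    q,m=follow(q,P2,R2)
    if q is None or m<.05: continue
    print(round(min(mm,m),3),[(P.round(0).tolist(),R.as_quat().round(2).tolist()) for P,R in wp],q60.round(2).tolist(),q.round(2).tolist(),flush=True)
E
for i in 1 2 3 4; do OMP_NUM_THREADS=1 python3 s2.py $i > p$i.txt 2>e$i.txt & done; wait; cat p*.txt|sort -r|head -12; cat p*.txt|wc -l; head -3 e1.txt
```

```text
0
```

```bash
cat > t2.py <<'E'
from fk import *
p,r,s=pose();q0=s['qpos']
Md=Rtool([0,0,-1],[1,0,0])
def mt(q): return np.minimum(q-lo,hi-q).min().round(2)
def trial(psi,tv,P,v=False):
    q=path(q0,np.array([480,-100,330.]),Md,8,v);out=[mt(q)]
    for k in range(1,4):
        q=path(q,np.array(P,float),Md*Ro.from_rotvec(np.array(tv)*k/3),3,False)
    out.append(mt(q));qa=q
    T=Md*Ro.from_rotvec(tv)
    for k in range(1,4): q=path(q,np.array(P,float),T*Ro.from_rotvec([psi*k/3,0,0]),3,False)
    out.append(mt(q));qb=q
    for h in(60,20,-11,-60):
        PP,R=gtarget(0,-12,h);R=R*Ro.from_rotvec([psi,0,0])
        q=path(q,PP,R,12,False);out.append(mt(q))
        if h==60:qc=q
    e=np.linalg.norm(fk(q)[0]-PP)
    print(psi,tv,P,'e',round(e,1),out,qa.round(2),qb.round(2),qc.round(2),q.round(2))
if __name__=='__main__':
  for psi in(-1.57,0):
    for P in([480,-100,350],[520,-50,350],[520,0,350]):
      for tv in([0,0,-.7],[0,-.4,-.7],[0,-.4,-1.1]): trial(psi,tv,P)
E
python3 t2.py
```

```text
-1.57 [0, 0, -0.7] [480, -100, 350] e 0.0 [np.float64(0.29), np.float64(0.0), np.float64(0.46), np.float64(0.0), np.float64(0.08), np.float64(0.09), np.float64(0.12)] [-1.07  0.71  1.32  1.92  0.02  0.9   0.13] [-0.88  0.48  0.86  1.92  0.41  0.99  1.25] [ 0.65  0.29 -0.63  2.39  1.61  0.23 -0.1 ] [ 0.69  0.67 -0.78  2.35  2.11  0.56 -0.52]
-1.57 [0, -0.4, -0.7] [480, -100, 350] e 0.0 [np.float64(0.29), np.float64(0.0), np.float64(0.24), np.float64(0.0), np.float64(0.08), np.float64(0.09), np.float64(0.12)] [-1.27  0.52  1.32  2.24  0.53  0.43 -0.53] [-1.08  0.34  0.93  2.23  0.92  0.64  0.62] [ 0.65  0.29 -0.63  2.39  1.62  0.23 -0.11] [ 0.69  0.67 -0.78  2.35  2.11  0.56 -0.52]
-1.57 [0, -0.4, -1.1] [480, -100, 350] e 0.0 [np.float64(0.29), np.float64(0.0), np.float64(0.22), np.float64(0.0), np.float64(0.08), np.float64(0.09), np.float64(0.12)] [-1.29  0.91  1.32  2.25  0.69  0.45 -0.83] [-1.16  0.68  0.96  2.25  1.05  0.74  0.34] [ 0.65  0.29 -0.63  2.39  1.63  0.23 -0.12] [ 0.69  0.67 -0.78  2.35  2.11  0.56 -0.52]
-1.57 [0, 0, -0.7] [520, -50, 350] e 0.0 [np.float64(0.29), np.fl
[... 4327 characters left out ...]
 2.18 -1.1   0.23  1.04]
0 [0, -0.4, -0.7] [520, 0, 350] e 0.0 [np.float64(0.29), np.float64(0.0), np.float64(0.0), np.float64(0.0), np.float64(0.08), np.float64(0.09), np.float64(0.12)] [-1.36  0.68  1.32  2.06  0.18  0.59 -0.34] [-1.36  0.68  1.32  2.06  0.18  0.59 -0.34] [ 0.65  0.29 -0.63  2.39  1.62  0.23 -1.68] [ 0.69  0.67 -0.78  2.35  2.11  0.56 -2.09]
0 [0, -0.4, -1.1] [520, 0, 350] e 0.0 [np.float64(0.29), np.float64(0.0), np.float64(0.0), np.float64(0.0), np.float64(0.08), np.float64(0.09), np.float64(0.12)] [-1.38  1.01  1.32  2.03  0.34  0.68 -0.56] [-1.38  1.01  1.32  2.03  0.34  0.68 -0.56] [ 0.65  0.29 -0.63  2.39  1.62  0.23 -1.69] [ 0.69  0.67 -0.78  2.35  2.11  0.56 -2.09]
```

Run:
```python
from t2 import *
st();goto([480,-100,330],Md)
# order twist then tilt
for psi in(-1.57,-2.2):
  q=path(q0,np.array([480,-100,330.]),Md,8);P=np.array([480,-100,350.])
  for k in range(1,6): q=path(q,P,Md*Ro.from_rotvec([psi*k/5,0,0]),3,k==5)
  for tv in([0,-.4,-.7],[0,-.4,-1.1],[0,-.8,-1.1],[0,-.6,-.4]):
    qq=q
    for k in range(1,5): qq=path(qq,P,Md*Ro.from_rotvec(np.array(tv)*k/4)*Ro.from_rotvec([psi,0,0]),3,k==4)
```

```text
7.3 p [492.3 -97.7 240.2] x [ 0.419 -0.059 -0.906] z [ 0.893 -0.154  0.423] F [-0.9 -0.2 -1.4] w 19.3 q [-0.32  0.32  0.6   2.31 -1.09  0.24  1.07]
shift(now) [-86.4  -3.2  27.4] shift(target) [-89.8  -2.3 -12.3] rot [-0.1656  0.4371  0.0244] deg 26.8
[-0.55  0.44  1.03  1.84 -0.43  1.1   0.63] err 0.0
[-0.31  0.32  0.62  1.8  -0.21  1.09  1.95] err 0.0
[-1.19  0.4   1.11  2.24  0.8   0.55  0.74] err 0.0
[-1.27  0.83  1.22  2.25  0.85  0.54  0.57] err 0.0
[-0.44  0.58 -0.24  2.47  1.52  1.49 -0.52] err 0.28
[-1.02  0.1   0.94  2.37  1.23  0.38  0.36] err 0.01
[-0.55  0.44  1.03  1.84 -0.43  1.1   0.63] err 0.0
[-0.21  0.3   0.48  1.8  -0.15  1.08  2.52] err 0.0
[-0.96  0.29  0.75  2.23  0.98  0.71  1.17] err 0.0
[-1.1   0.63  0.85  2.25  1.1   0.83  0.91] err 0.0
[-0.31  0.6  -0.43  2.47  1.51  1.6   0.1 ] err 0.24
[-0.75  0.08  0.63  2.36  1.26  0.43  0.96] err 0.01
```

```bash
python3 -m handwheel '-1 -40 0 8 0 0 0; -1 -40 -2 15 0 0 0; -1 0 0 0 -0.04 0.11 0.006; -1 0 0 0 -0.04 0.11 0.006; -1 0 0 0 -0.04 0.11 0.006; -1 0 0 0 -0.04 0.11 0.006;-1 0 0 0 0 0 0'
python3 - <<'E'
from t2 import *
st();goto([480,-100,340],Md*Ro.from_rotvec([-2.1,0,0]));goto([480,-100,340],Md)
E
```

```text
clock: 8.0
eef_pos: [477.9, -97.7, 311.1]
tool_rot: [-2.939, 1.533, -2.934]
force: [-0.0, -0.3, -1.0]
width: 19.5
8.0 p [477.9 -97.7 311.1] x [-0.037 -0.008 -0.999] z [ 0.999  0.004 -0.037] F [-0.  -0.3 -1. ] w 19.5 q [-0.54  0.49  1.03  1.85 -0.45  1.1   0.66]
shift(now) [-29.   -2.6   1. ] shift(target) [-28.9  -0.6  -3.1] rot [-2.0953 -0.0304 -0.0342] deg 120.1
shift(now) [-29.   -2.6   1. ] shift(target) [-28.9  -2.3   2.1] rot [ 0.0044 -0.037   0.0077] deg 2.2
```

```bash
python3 -m handwheel '-1 -20 -2 1 0 -0.037 0.008; -1 -10 0 0 -0.15 0 0; -1 0 0 0 -0.15 0 0; -1 0 0 0 -0.15 0 0; -1 0 0 0 -0.15 0 0; -1 0 0 0 -0.15 0 0; -1 0 0 0 -0.15 0 0; -1 0 0 0 -0.15 0 0; -1 0 0 0 -0.15 0 0; -1 0 0 0 -0.15 0 0' | tail -4; python3 -m handwheel '-1 0 0 0 -0.15 0 0; -1 0 0 0 -0.15 0 0; -1 0 0 0 -0.15 0 0; -1 0 0 0 -0.15 0 0; -1 0 0 0 -0.15 0 0; -1 0 0 0 0 0 0'|tail -1
python3 - <<'E'
from t2 import *
st()
q=q0;p,r,s=pose()
print('tilt axes in tool: world y ->',r.inv().apply([0,1,0]).round(2),'world x',r.inv().apply([1,0,0]).round(2))
psi=-2.2;P=np.array([490,-100,350.])
for tv in([0,-.4,-.7],[0,-.4,-1.1],[0,0,-.9]):
    qq=q;R1=Md*Ro.from_rotvec(tv)*Ro.from_rotvec([psi,0,0]); print(tv);goto(P,R1)
    qq=path(qq,P,R1,10)
    for ps2 in(-1.57,-2.2):
      P6,R6=gtarget(0,-12,60);R6=R6*Ro.from_rotvec([ps2,0,0])
      p1,r1=fk(qq);w=(r1.inv()*R6).as_rotvec();x=qq
      for k in range(1,9):
        x,e=step(x,p1+(P6-p1)*k/8,r1*Ro.from_rotvec(w*k/8));print('   ',ps2,k,x.round(2),round(e,2))
E
```

```text
eef_pos: [466.5, -111.4, 341.6]
tool_rot: [-2.967, 1.547, -1.613]
force: [-0.6, 0.0, -1.9]
width: 19.1
width: 19.6
9.6 p [ 458.3 -118.1  342.7] x [ 0.004 -0.038 -0.999] z [-0.506  0.862 -0.035] F [ 0.1 -0.3 -2. ] w 19.6 q [-0.23  0.28  0.52  1.86 -0.12  1.03  2.43]
tilt axes in tool: world y -> [-0.04 -0.51  0.86] world x [ 0.   -0.86 -0.51]
[0, -0.4, -0.7]
shift(now) [ -7.9 -36.3  -0.7] shift(target) [ -5.  -35.7  -9.3] rot [-0.0872  0.7709  0.0322] deg 44.5
[-0.96  0.31  0.77  2.21  0.96  0.69  1.2 ] err 0.0
    -1.57 1 [-0.92  0.29  0.77  2.22  0.9   0.63  1.17] 0.0
    -1.57 2 [-0.87  0.28  0.77  2.23  0.84  0.55  1.14] 0.0
    -1.57 3 [-0.82  0.26  0.76  2.25  0.77  0.47  1.12] 0.0
    -1.57 4 [-0.74  0.25  0.74  2.27  0.69  0.37  1.11] 0.0
    -1.57 5 [-0.64  0.24  0.7   2.3   0.61  0.27  1.12] 0.0
    -1.57 6 [-0.28  0.21  0.33  2.33  0.78  0.23  0.86] 0.04
    -1.57 7 [ 0.29  0.23 -0.27  2.35  1.18  0.23  0.38] 0.05
    -1.57 8 [ 0.65  0.29 -0.63  2.39  1.61  0.23 -0.1 ] 0.03
    -2.2 1 [-0.92  0.29  0.77  2.23  0.95  0.61  1.2 ] 0.0
    -2.2 2 [-0.88  0.27  0.77  2.26  0.93 
[... 1927 characters left out ...]
.66  0.31  0.72  2.16  0.31  0.5   1.42] 0.0
    -1.57 6 [-0.56  0.28  0.67  2.24  0.22  0.34  1.43] 0.0
    -1.57 7 [-0.02  0.23  0.09  2.31  0.63  0.23  0.93] 0.08
    -1.57 8 [ 0.65  0.29 -0.63  2.38  1.58  0.23 -0.07] 0.07
    -2.2 1 [-0.84  0.49  0.72  1.97  0.6   0.96  1.61] 0.0
    -2.2 2 [-0.82  0.44  0.71  2.03  0.58  0.85  1.59] 0.0
    -2.2 3 [-0.79  0.38  0.71  2.09  0.57  0.73  1.57] 0.0
    -2.2 4 [-0.75  0.33  0.71  2.15  0.55  0.59  1.57] 0.0
    -2.2 5 [-0.68  0.29  0.69  2.22  0.52  0.44  1.58] 0.0
    -2.2 6 [-0.57  0.26  0.64  2.28  0.47  0.29  1.63] 0.0
    -2.2 7 [ 0.04  0.22 -0.01  2.33  0.95  0.23  1.16] 0.06
    -2.2 8 [ 0.65  0.29 -0.63  2.39  1.6   0.23  0.54] 0.04
```

```bash
python3 -m handwheel '-1 -1 -6 0 -0.015 0.128 0.005; -1 -1 -6 0 -0.015 0.128 0.005; -1 -1 -6 0 -0.015 0.128 0.005; -1 -1 -6 -1 -0.015 0.128 0.005; -1 -1 -6 -2 -0.015 0.128 0.005; -1 -1 -6 -2 -0.015 0.128 0.005; -1 0 0 0 0 0 0'|tail -1
cat > t3.py <<'E'
from t2 import *
st();gst()
def plan(h,ps2,y=-12,n=8,xo=0):
    P6,R6=gtarget(xo,y,h);R6=R6*Ro.from_rotvec([ps2,0,0]);goto(P6,R6)
    x=q0;p1,r1=fk(x);p1=p;P6=P6
    off=fk(q0)[0]-p
    w=(r.inv()*R6).as_rotvec()
    for k in range(1,n+1):
        x,e=step(x,p+off+(P6-p)*k/n,r*Ro.from_rotvec(w*k/n));print('   ',k,x.round(2),round(e,2))
E
python3 - <<'E'
from t3 import *
plan(60,-1.57)
plan(60,-2.2)
E
```

```text
width: 18.9
10.3 p [ 487.5 -107.   350.9] x [ 0.355 -0.622 -0.698] z [-0.404  0.572 -0.714] F [ 0.7  1.6 -2.2] w 18.9 q [-0.98  0.31  0.81  2.21  0.94  0.68  1.19]
10.3 tip g [ 67.5 -58.  156.9] axis g [ 0.062 -0.536 -0.842] jaw g [-0.801  0.477 -0.362] F g [-0.8  1.7 -2.1] T [0.93 0.55 0.02] w 18.9
shift(now) [66.6  4.4 79.4] shift(target) [83.1 62.1 -1. ] rot [ 0.9236 -0.5535 -0.208 ] deg 62.8
    1 [-0.94  0.3   0.81  2.22  0.88  0.61  1.16] 0.0
    2 [-0.89  0.28  0.8   2.23  0.82  0.54  1.13] 0.0
    3 [-0.83  0.27  0.79  2.25  0.75  0.45  1.12] 0.0
    4 [-0.76  0.25  0.77  2.27  0.67  0.36  1.11] 0.0
    5 [-0.66  0.24  0.72  2.3   0.58  0.27  1.12] 0.0
    6 [-0.29  0.21  0.33  2.33  0.79  0.23  0.84] 0.04
    7 [ 0.27  0.23 -0.26  2.35  1.19  0.23  0.36] 0.05
    8 [ 0.62  0.29 -0.61  2.39  1.61  0.23 -0.11] 0.03
shift(now) [66.6  4.4 79.4] shift(target) [83.1 50.8 35.8] rot [ 0.3115 -0.4469 -0.3573] deg 37.3
    1 [-0.94  0.29  0.81  2.24  0.93  0.6   1.19] 0.0
    2 [-0.9   0.27  0.8   2.26  0.91  0.51  1.19] 0.0
    3 [-0.85  0.26  0.79  2.29  0.89  0.42  1.2 ] 0.0
    4 [-0.78  0.25  0.77  2.31  0.86  0.32  1.23] 0.0
    5 [-0.64  0.23  0.68  2.34  0.86  0.23  1.23] 0.0
    6 [-0.19  0.2   0.2   2.36  1.11  0.23  0.98] 0.03
    7 [ 0.29  0.23 -0.29  2.37  1.37  0.23  0.73] 0.03
    8 [ 0.62  0.29 -0.61  2.39  1.62  0.23  0.5 ] 0.02
```

```bash
python3 -m handwheel '-1 6 1 9 0.115 -0.07 -0.026; -1 6 3 8 0.115 -0.07 -0.026; -1 6 5 6 0.115 -0.07 -0.026; -1 6 6 5 0.115 -0.07 -0.026; -1 0 0 0 0 0 0'|tail -1
python3 - <<'E'
from t3 import *
plan(70,-1.57)
E
```

```text
width: 19.2
10.8 p [ 473.1 -108.3  313.7] x [ 0.383 -0.351 -0.854] z [-0.066  0.912 -0.404] F [-0.4  0.3 -1. ] w 19.2 q [-0.76  0.2   0.78  2.27  0.64  0.4   1.14]
10.8 tip g [ 28.1 -38.5 121. ] axis g [-0.04  -0.265 -0.963] jaw g [-0.42   0.879 -0.225] F g [-0.9  0.2 -0.6] T [ 0.4   0.6  -0.03] w 19.2
shift(now) [46.5 20.4 26.9] shift(target) [47.8 31.6  3.3] rot [ 0.4261 -0.2559 -0.0974] deg 29.0
    1 [-0.72  0.2   0.76  2.28  0.59  0.35  1.15] 0.0
    2 [-0.67  0.2   0.73  2.3   0.54  0.3   1.17] 0.0
    3 [-0.61  0.2   0.69  2.31  0.48  0.25  1.19] 0.0
    4 [-0.38  0.18  0.46  2.33  0.58  0.23  1.05] 0.03
    5 [-0.02  0.18  0.06  2.34  0.82  0.23  0.77] 0.04
    6 [ 0.3   0.2  -0.28  2.35  1.05  0.23  0.5 ] 0.03
    7 [ 0.53  0.23 -0.52  2.37  1.27  0.23  0.25] 0.02
    8 [ 0.68  0.26 -0.67  2.38  1.49  0.23  0.01] 0.02
```

```bash
python3 -m handwheel '-1 9 5 5 0.08 -0.048 -0.018; -1 9 5 5 0.08 -0.048 -0.018; -1 3 1 1 0.03 -0.018 -0.007; -1 3 2 1 0.03 -0.018 -0.007; -1 3 2 1 0.03 -0.018 -0.007; -1 0 0 0 0 0 0'|tail -1
python3 - <<'E'
from t3 import *
plan(70,-1.57)
E
```

```text
width: 19.2
11.4 p [ 472.1 -111.5  285.3] x [ 0.44  -0.21  -0.873] z [ 0.106  0.978 -0.181] F [-0.4 -0.7 -1.9] w 19.2 q [-0.1   0.16  0.16  2.33  0.76  0.24  0.85]
11.4 tip g [ 14.8 -28.8  94. ] axis g [-0.026 -0.115 -0.993] jaw g [-0.174  0.979 -0.109] F g [-1.2 -0.7 -1.5] T [ 0.24  0.64 -0.02] w 19.2
shift(now) [22.9 14.6 12.1] shift(target) [23.4 17.1  6.7] rot [ 0.1737 -0.1127 -0.0359] deg 12.0
    1 [0.02 0.17 0.03 2.34 0.82 0.23 0.77] 0.01
    2 [ 0.17  0.18 -0.12  2.34  0.92  0.23  0.66] 0.02
    3 [ 0.3   0.19 -0.27  2.35  1.02  0.23  0.55] 0.01
    4 [ 0.41  0.2  -0.39  2.35  1.11  0.23  0.44] 0.01
    5 [ 0.51  0.22 -0.48  2.36  1.21  0.23  0.33] 0.01
    6 [ 0.58  0.23 -0.56  2.37  1.3   0.23  0.22] 0.01
    7 [ 0.64  0.25 -0.63  2.38  1.4   0.23  0.12] 0.01
    8 [ 0.69  0.26 -0.68  2.39  1.49  0.23  0.01] 0.01
```

```bash
python3 -m handwheel '-1 3 2 1.5 0.025 -0.016 -0.005; -1 3 2 1.5 0.025 -0.016 -0.005; -1 3 2 1.5 0.025 -0.016 -0.005; -1 3 2 1.5 0.025 -0.016 -0.005; -1 3 2 1.5 0.025 -0.016 -0.005; -1 3 2 1.5 0.025 -0.016 -0.005;-1 3 2 1.5 0.025 -0.016 -0.005; -1 0 0 0 0 0 0'|tail -1
python3 - <<'E'
from t3 import *
plan(40,-1.57,y=-10)
E
```

```text
width: 19.6
12.2 p [ 476.5 -107.3  262.2] x [ 0.492 -0.115 -0.863] z [ 0.205  0.979 -0.014] F [ 1.  -0.8 -1.1] w 19.6 q [ 0.68  0.25 -0.67  2.37  1.43  0.24  0.08]
12.2 tip g [  9.  -14.7  71.7] axis g [ 0.006 -0.012 -1.   ] jaw g [-0.006  1.    -0.012] F g [ 0.4 -0.6 -1.6] T [0.17 0.72 0.02] w 19.6
shift(now) [31.6  8.7  4.1] shift(target) [31.7  8.5  3.6] rot [ 0.0071 -0.0125  0.0059] deg 0.9
    1 [ 0.67  0.26 -0.67  2.38  1.48  0.24  0.03] 0.0
    2 [ 0.67  0.27 -0.67  2.38  1.53  0.25 -0.03] 0.0
    3 [ 0.67  0.29 -0.67  2.38  1.58  0.25 -0.07] 0.0
    4 [ 0.67  0.3  -0.68  2.38  1.62  0.26 -0.12] 0.0
    5 [ 0.68  0.31 -0.69  2.39  1.66  0.27 -0.16] 0.0
    6 [ 0.68  0.33 -0.7   2.39  1.7   0.28 -0.2 ] 0.0
    7 [ 0.69  0.34 -0.71  2.39  1.73  0.3  -0.23] 0.0
    8 [ 0.69  0.36 -0.72  2.39  1.77  0.31 -0.26] 0.0
```

```bash
python3 -m handwheel '-1 12 3 2 0.003 -0.006 0.003; -1 12 3 1 0.004 -0.006 0.003; -1 12 3 1 0 0 0; -1 8 0 0 0 0 0; -1 0 0 0 0 0 0'|tail -1
python3 - <<'E'
from t3 import *
plan(3,-1.57,y=-10,n=3)
show('w7.png','wrist');show('s7.png','scene',(60,80,340,300),2.8);show('t7.png','top',(300,120,510,280),3.7)
E
```

```text
width: 19.0
12.7 p [ 495.1 -109.6  219.2] x [ 0.488 -0.116 -0.865] z [ 0.202  0.979 -0.017] F [ 0.2  0.2 -1.1] w 19.0 q [ 0.66  0.39 -0.7   2.39  1.83  0.35 -0.32]
12.7 tip g [  3.3 -13.3  25.1] axis g [ 0.001 -0.014 -1.   ] jaw g [-0.011  1.    -0.014] F g [-0.5  0.3 -1. ] T [ 0.22  0.68 -0.01] w 19.0
shift(now) [22.1  3.2  2.4] shift(target) [22.1  3.2  2.1] rot [ 0.0114 -0.0137  0.0014] deg 1.0
    1 [ 0.67  0.42 -0.72  2.39  1.88  0.37 -0.36] 0.0
    2 [ 0.68  0.45 -0.73  2.39  1.91  0.39 -0.4 ] 0.0
    3 [ 0.68  0.47 -0.75  2.39  1.95  0.41 -0.43] 0.0
```

View pics/w7.png

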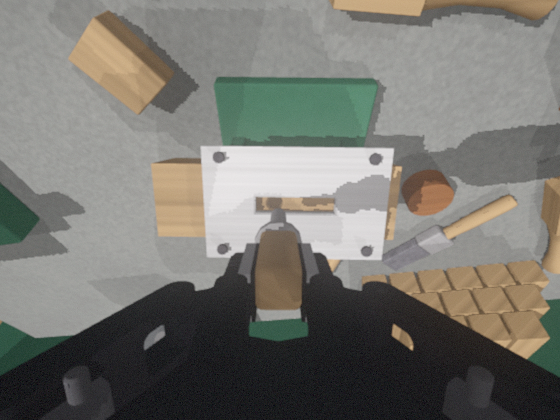

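View pics/s7.png

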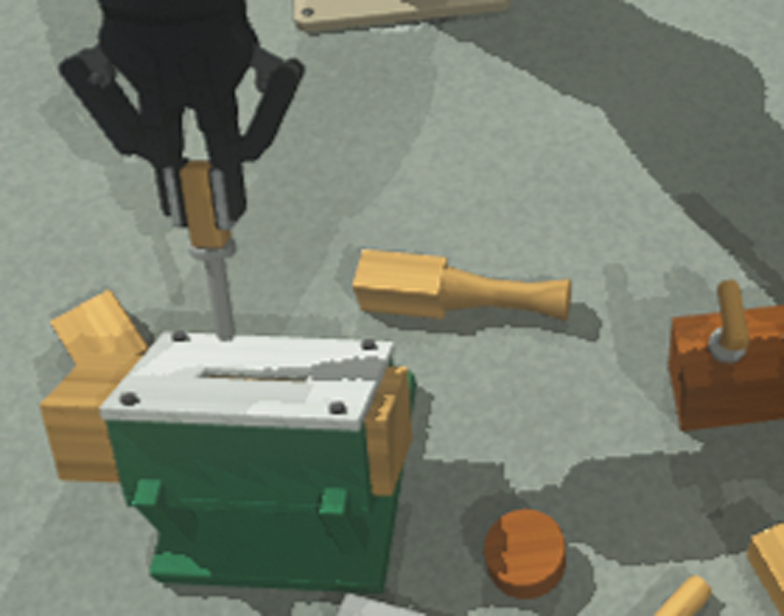

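View pics/t7.png

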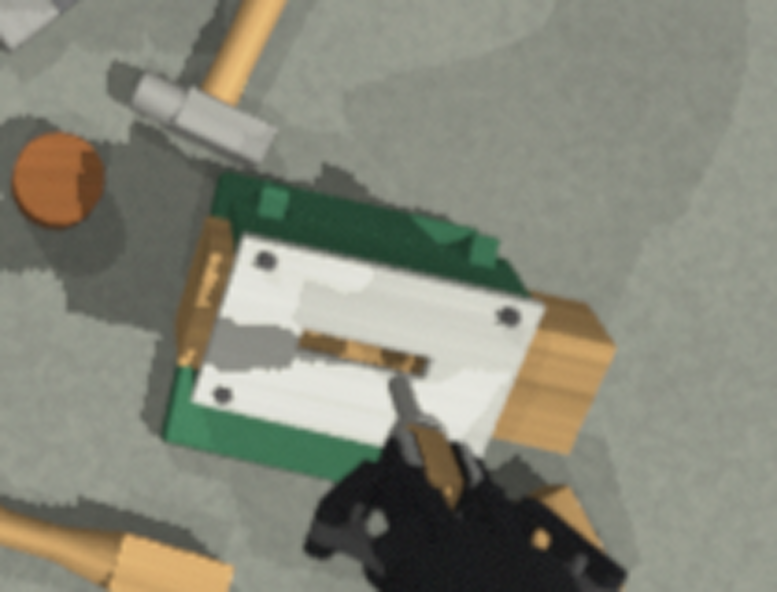

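Run:
```python
import cv2
a=cv2.imread('pics/w7.png')[135:270,190:410]
cv2.imwrite('pics/w7c.png',cv2.resize(a,None,fx=3.6,fy=3.6,interpolation=cv2.INTER_CUBIC))
```

```text
(no output)
```

View pics/w7c.png

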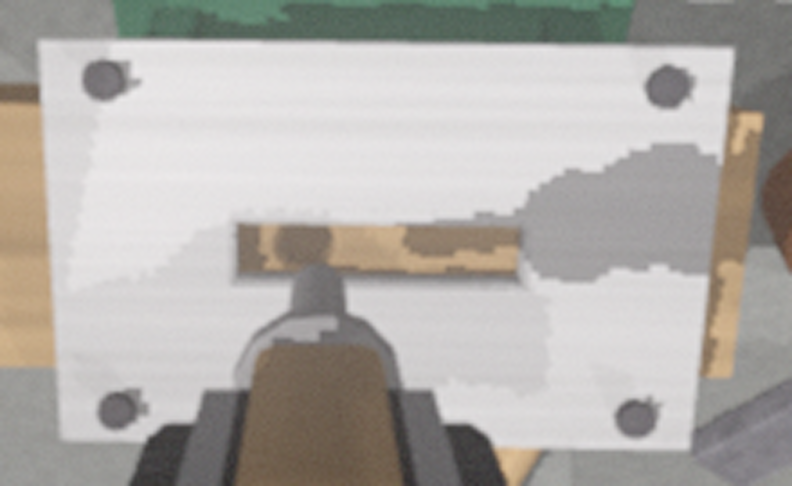

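Run:
```python
from h import *
W=camera_params('wrist')
u=lambda c:np.array(c)/3.6-.36+[190,135]
obs=u([(38,40),(735,47),(692,450),(60,440),(235,222),(521,226),(520,275),(234,280)])
g=np.array([(50,-80,0),(50,80,0),(-50,80,0),(-50,-80,0),(7,-35,0),(7,35,0),(-7,35,0),(-7,-35,0)],float)
f=lambda p:(proj(W,guideR(p[2]).apply(g)+[p[0],p[1],120])-obs).ravel()
r=least_squares(f,[551,-109,-.2]);print(r.x.round(3),r.cost.round(2),r.fun.round(1))
Mr=guideR(r.x[2]).as_matrix();O=np.r_[r.x[:2],120]
h=u((302,244));q=least_squares(lambda y:(proj(W,O+Mr@[y[1],y[0],-10])-h).ravel(),[0,0]);print('hole y,x',q.x.round(1))
p,rr,s=pose();print('tip pred crop',((proj(W,p+rr.apply([[87.6,0,0],[87.6,0,4],[87.6,0,-4],[87.6,4,0],[87.6,-4,0],[75,0,6],[75,0,-6]]))-[190,135]+.36)*3.6).round())
print('tip in fitted guide',(Mr.T@(p+rr.apply([87.6,0,0])-O)).round(1))
```

```text
[ 5.64761e+02 -1.10960e+02 -1.82000e-01] 24677.25 [ 11.2 120.9 -15.7 119.2   5.4 -98.6  -2.9 -94.3   1.5  27.9  -1.9  26.6
  -1.1  -1.7   1.4  -2.8]
hole y,x [-19.3 -11.3]
tip pred crop [[322. 299.]
 [340. 299.]
 [304. 299.]
 [322. 281.]
 [322. 316.]
 [351. 316.]
 [294. 316.]]
tip in fitted guide [ -9.4 -13.1  33.9]
```

Run:
```python
from h import *
W=camera_params('wrist')
u=lambda c:np.array(c)/3.6-.36+[190,135]
obs=u([(38,40),(735,47),(692,450),(60,440),(235,222),(521,226),(520,275),(234,280)])
g=np.array([(50,-80,0),(50,80,0),(-50,80,0),(-50,-80,0),(7,-35,0),(7,35,0),(-7,35,0),(-7,-35,0)],float)*[-1,1,1]
f=lambda p:(proj(W,guideR(p[2]).apply(g)+[p[0],p[1],120])-obs).ravel()
r=least_squares(f,[551,-109,-.2]);print(r.x.round(3),r.cost.round(2),r.fun.round(1))
Mr=guideR(r.x[2]).as_matrix();O=np.r_[r.x[:2],120]
h=u((302,244));q=least_squares(lambda y:(proj(W,O+Mr@[y[1],y[0],-10])-h).ravel(),[0,0]);print('hole y,x',q.x.round(1))
p,rr,s=pose()
print('tip in fitted guide',(Mr.T@(p+rr.apply([87.6,0,0])-O)).round(1))
```

```text
[ 5.49512e+02 -1.08040e+02 -2.03000e-01] 5.41 [ 0.3 -0.1 -1.3 -0.4 -1.3 -1.3  0.9 -0.8 -0.   0.2  0.8 -0.1  0.2  1.7
  0.4 -0.5]
hole y,x [-19.    0.6]
tip in fitted guide [  4.3 -13.4  26. ]
```

Run:
```python
import cv2
a=cv2.imread('pics/t7.png');b=cv2.imread('pics/s7.png')
cv2.imwrite('pics/t7c.png',cv2.resize(a[320:500,330:530],None,fx=3,fy=3,interpolation=cv2.INTER_CUBIC))
cv2.imwrite('pics/s7c.png',cv2.resize(b[140:400,150:350],None,fx=2.3,fy=2.3,interpolation=cv2.INTER_CUBIC))
```

```text
(no output)
```

View pics/t7c.png

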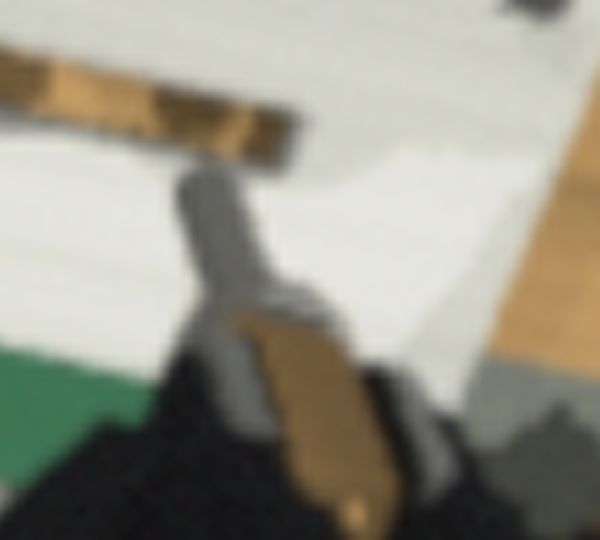

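View pics/s7c.png

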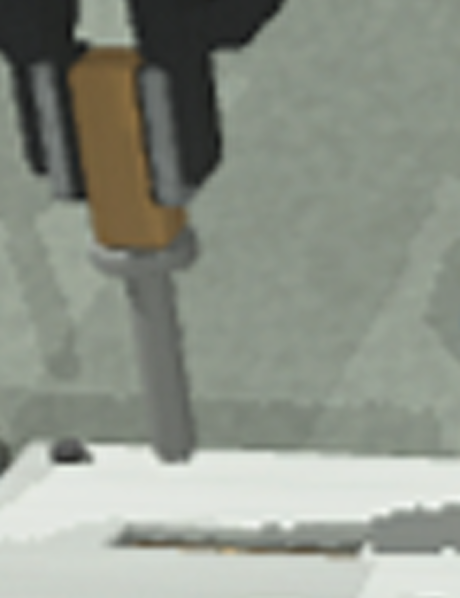

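Run:
```python
from h import *
T=camera_params('top');S=camera_params('scene')
g=np.r_[407.9,222.0,141.1,200.6]
r=least_squares(lambda p:np.r_[proj(T,p)[0],proj(S,p)[0]]-g,[500,-100,150]);print(r.x,r.fun)
p,rr,s=pose();t=p+rr.apply([87.6,0,0]);print('pred',t)
for nm,O,Y in(('fixed',[550.9,-109,120],-.209),('mix',[550,-108.7,120],-.206)):
    M=guideR(Y).as_matrix();print(nm,(M.T@(r.x-O)).round(1),(M.T@(t-O)).round(1))
print('collar/gauge pred px', proj(T,t),proj(S,t))
```

```text
[ 536.96385889 -120.35920182  144.41066864] [-0.15622013 -0.00070962 -0.14375101 -0.00375614]
pred [ 537.73275007 -119.34729933  144.63591534]
fixed [  2.4 -14.   26.8] [  3.  -12.9  26.7]
mix [  3.2 -14.1  26.3] [  3.8 -12.9  26.3]
collar/gauge pred px [[407.25299666 221.58311759]] [[141.48618253 200.81645457]]
```

```bash
sed -i 's/^G0=.*/G0=np.array([550.5,-108.8,120.]);GY=-0.207/' h.py; python3 -m handwheel '-1 4 1.2 3 0.006 -0.007 0.001; -1 8 1.2 3 0.006 -0.007 0; -1 8 0 0 0 0 0; -1 0 0 0 0 0 0'|tail -1
python3 - <<'E'
from t3 import *
show('w8.png','wrist',(190,135,410,270),3.6)
show('t8.png','top',(370,180,450,240),9)
E
```

```text
width: 19.2
13.25 p [ 505.  -105.4  202.7] x [ 0.494 -0.104 -0.863] z [ 0.206  0.979 -0.001] F [ 0.6 -0.8 -1.8] w 19.2 q [ 0.67  0.46 -0.75  2.39  1.93  0.41 -0.43]
13.25 tip g [ 2.6 -6.1  6.7] axis g [ 0.005 -0.001 -1.   ] jaw g [-0.     1.    -0.001] F g [-0.2 -0.7 -2. ] T [0.11 0.72 0.  ] w 19.2
```

View pics/t8.png

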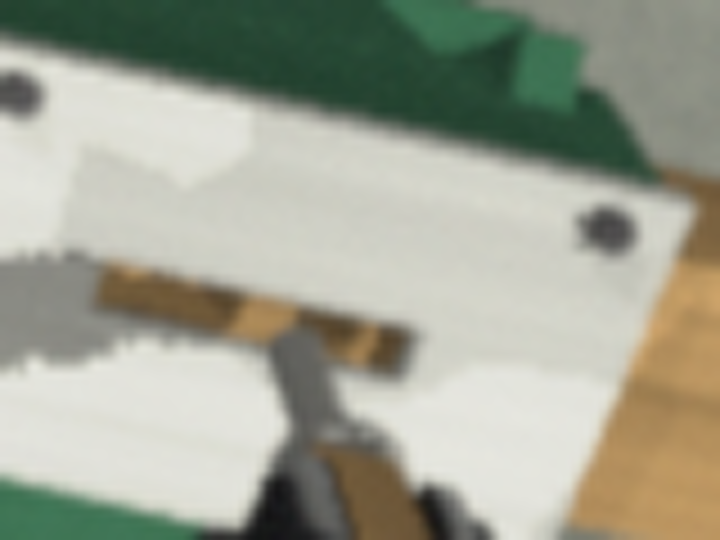

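View pics/w8.png

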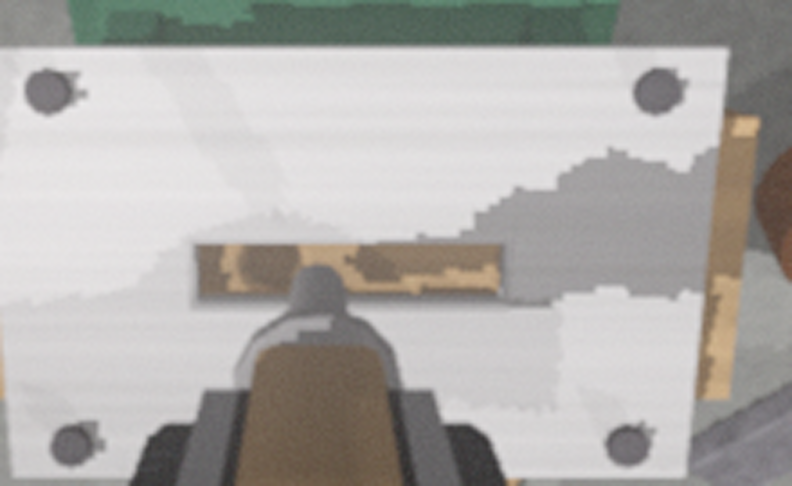

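Run:
```python
from h import *
T=camera_params('top');M=guideR(-.209).as_matrix();O=np.r_[550.9,-109,120]
for h in(5.5,6.7,8):
  q=least_squares(lambda v:(proj(T,O+M@[v[0],v[1],h])-[403,217.8]).ravel(),[0,0]);print(h,q.x)
```

```text
5.5 [-0.27115889 -8.984965  ]
6.7 [ 0.23627909 -8.62320341]
8 [ 0.78600357 -8.23129502]
```

```bash
python3 -m handwheel '-1 3 0.8 0 0 0 0; -1 3 0 0 0 0 0; -1 3 0 0 0 0 0; -1 0 0 0 0 0 0'|tail -1
python3 - <<'E'
from h import *
gst()
E
```

```text
width: 19.3
13.75 tip g [ 2.3 -6.7 -2. ] axis g [ 0.007 -0.002 -1.   ] jaw g [ 0.     1.    -0.002] F g [-0.7 -0.7 -1.1] T [0.18 0.65 0.01] w 19.3
```

```bash
python3 -m handwheel '-1 3 0 0 0 0 0; -1 2.5 0 0 0 0 0; -1 0 0 0 0 0 0'|tail -1
python3 - <<'E'
from h import *
gst()
show('w9.png','wrist',(190,135,410,270),3.6)
E
```

```text
width: 19.1
14.05 tip g [ 2.4 -6.7 -8. ] axis g [ 0.007 -0.002 -1.   ] jaw g [ 0.     1.    -0.002] F g [ 0.  -0.7 -0.9] T [ 0.17  0.72 -0.  ] w 19.1
```

View pics/w9.png

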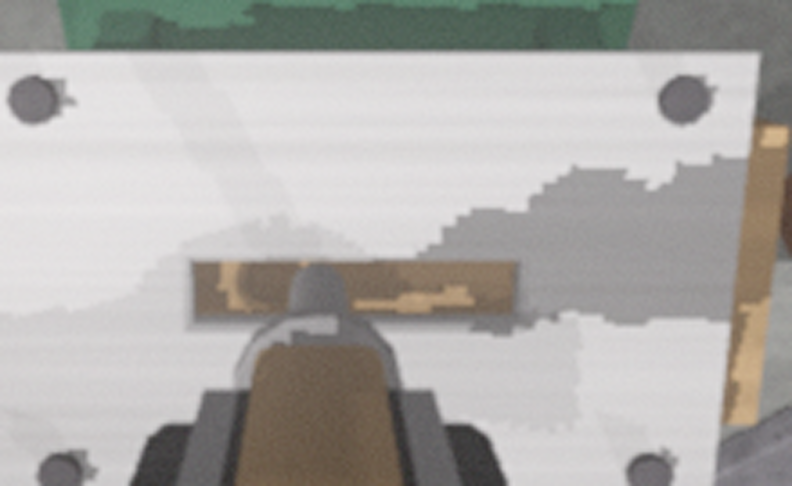

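```bash
python3 -m handwheel '-1 1.5 0 0 0 0 0; -1 1.5 0 0 0 0 0; -1 0 0 0 0 0 0'|tail -3
python3 - <<'E'
from h import *
gst()
E
```

```text
tool_rot: [-1.578, 1.039, -0.213]
force: [-1.0, 0.0, -0.3]
width: 19.1
14.4 tip g [ 2.5 -6.7 -9.6] axis g [ 0.009 -0.003 -1.   ] jaw g [-0.002  1.    -0.003] F g [-1.1 -0.2  0.2] T [ 0.11  0.75 -0.09] w 19.1
```

```bash
python3 -m handwheel '-1 2 0 0 0 0 0'|tail -3
python3 - <<'E'
from h import *
gst()
E
```

```text
tool_rot: [-1.582, 1.037, -0.215]
force: [-24.4, 3.0, 40.1]
width: 19.1
14.5 tip g [  2.6  -6.6 -10.2] axis g [ 0.01  -0.004 -1.   ] jaw g [-0.004  1.    -0.004] F g [-1.2 -2.1 47. ] T [-0.34  1.03 -0.37] w 19.1
```

```bash
python3 -m handwheel '-1 0.4 0 -1 0 0 0; -1 0.6 0 -2 0 0 0; -1 0.6 0 -2 0 0 0'|tail -3
python3 - <<'E'
from h import *
gst()
E
```

```text
tool_rot: [-1.577, 1.035, -0.202]
force: [-5.2, 4.3, 8.2]
width: 19.0
14.8 tip g [ 2.5 -6.9 -9.8] axis g [ 0.012  0.003 -1.   ] jaw g [-0.011  1.     0.003] F g [-1.1  3.1 10. ] T [0.92 0.56 0.44] w 19.0
```

```bash
python3 -m handwheel '-1 0.2 0 -3 0 0 0; -1 0.2 0 -3 0 0 0; -1 0.2 0 -3 0 0 0'|tail -3
python3 - <<'E'
from h import *
gst()
E
```

```text
tool_rot: [-1.564, 1.036, -0.179]
force: [-1.5, 4.9, 5.3]
width: 19.6
15.1 tip g [ 2.5 -9.2 -9.7] axis g [ 0.011  0.014 -1.   ] jaw g [-0.017  1.     0.014] F g [0.5 4.4 5.8] T [1.41 0.38 0.72] w 19.6
```

```bash
cat >> h.py <<'E'
def g2():
    gst();p,r,s=pose();P,R=gtarget(0,0,0);R=R*Ro.from_rotvec([-np.pi/2,0,0]);print('rotfix',(r.inv()*R).as_rotvec().round(3))
E
python3 -c "
from h import *
g2()"
python3 -m handwheel '-1 0.2 0 -2 0.01 0.014 0.006; -1 0.2 0 -2 0.006 0.007 0.003; -1 0.2 0 -2 0.003 0.004 0.003'|tail -2
python3 -c "
from h import *
g2()"
```

```text
15.1 tip g [ 2.5 -9.2 -9.7] axis g [ 0.011  0.014 -1.   ] jaw g [-0.017  1.     0.014] F g [0.5 4.4 5.8] T [1.41 0.38 0.72] w 19.6
rotfix [0.017 0.014 0.011]
force: [-2.8, 5.9, 6.0]
width: 19.5
15.4 tip g [  2.2 -10.5  -9.8] axis g [-0.     0.001 -1.   ] jaw g [-0.004  1.     0.001] F g [-0.4  5.2  7.2] T [1.33 0.38 0.67] w 19.5
rotfix [ 0.004  0.001 -0.   ]
```

```bash
python3 -m handwheel '-1 0 0 -3 0.003 0.003 0; -1 0.2 0 -3 0.003 0.003 0; -1 0.2 0 -3 0.003 0.003 0'|tail -3
python3 -c "
from h import *
g2()"
```

```text
tool_rot: [-1.577, 1.047, -0.22]
force: [0.8, 7.0, 0.8]
width: 19.2
15.7 tip g [  2.6 -19.9 -10.6] axis g [-0.    -0.007 -1.   ] jaw g [ 0.005  1.    -0.007] F g [-0.2  7.   1.1] T [1.74 0.24 0.99] w 19.2
rotfix [-0.005 -0.007 -0.   ]
```

```bash
python3 -m handwheel '-1 1 0 1.5 -0.004 -0.005 0; -1 1 0 0.8 0 0 0'|tail -3
python3 -c "
from h import *
g2()"
```

```text
tool_rot: [-1.573, 1.048, -0.212]
force: [-3.7, 2.7, 4.1]
width: 19.6
15.9 tip g [  2.2 -18.  -12.8] axis g [-0.001 -0.002 -1.   ] jaw g [ 0.002  1.    -0.002] F g [-1.6  1.9  5.7] T [0.66 0.61 0.32] w 19.6
rotfix [-0.002 -0.002 -0.001]
```

```bash
python3 -m handwheel '-1 1 0 0.4 0 0 0; -1 1 0 0 0 0 0; -1 0 0 0 0 0 0'|tail -3
python3 -c "
from h import *
g2()"
```

```text
tool_rot: [-1.572, 1.049, -0.211]
force: [0.0, 2.3, -1.0]
width: 19.4
16.2 tip g [  1.9 -17.5 -15.4] axis g [-0.002 -0.002 -1.   ] jaw g [ 0.002  1.    -0.002] F g [-0.9  2.2 -0.7] T [0.73 0.53 0.31] w 19.4
rotfix [-0.002 -0.002 -0.002]
```

```bash
python3 -m handwheel '-1 2 0 0.5 0 0 0; -1 2 0 0.3 0 0 0; -1 2 0 0 0 0 0; -1 0 0 0 0 0 0'|tail -3
python3 -c "
from h import *
g2()"
```

```text
tool_rot: [-1.573, 1.049, -0.213]
force: [0.0, 2.4, -0.2]
width: 19.2
16.6 tip g [  1.9 -17.4 -22.2] axis g [-0.002 -0.003 -1.   ] jaw g [ 0.003  1.    -0.003] F g [-0.5  2.4  0. ] T [0.61 0.55 0.26] w 19.2
rotfix [-0.003 -0.003 -0.002]
```

```bash
python3 -m handwheel '-1 3 0 0.4 0 0 0; -1 3 0 0.2 0 0 0; -1 3 0 0 0 0 0; -1 3 0 0 0 0 0; -1 0 0 0 0 0 0'|tail -3
python3 -c "
from h import *
g2()"
```

```text
tool_rot: [-1.574, 1.049, -0.215]
force: [-0.0, 1.6, -2.0]
width: 19.6
17.1 tip g [  1.8 -17.4 -35.5] axis g [-0.002 -0.004 -1.   ] jaw g [ 0.004  1.    -0.004] F g [-1.3  1.6 -1.6] T [0.52 0.54 0.19] w 19.6
rotfix [-0.004 -0.004 -0.002]
```

```bash
python3 -m handwheel '-1 3 0 0.2 0 0 0; -1 3 0 0 0 0 0; -1 3 0 0 0 0 0; -1 3 0 0 0 0 0; -1 3 0 0 0 0 0; -1 0 0 0 0 0 0'|tail -3
python3 -c "
from h import *
g2()"
```

```text
tool_rot: [-1.574, 1.049, -0.215]
force: [0.1, 1.3, -1.2]
width: 19.1
17.7 tip g [  1.9 -17.4 -52. ] axis g [-0.002 -0.004 -1.   ] jaw g [ 0.004  1.    -0.004] F g [-0.7  1.3 -1. ] T [0.51 0.58 0.17] w 19.1
rotfix [-0.004 -0.004 -0.002]
```

```bash
python3 -m handwheel '-1 3 0 0 0 0 0; -1 2 0 0 0 0 0; -1 1.5 0 0 0 0 0; -1 1.5 0 0 0 0 0; -1 0 0 0 0 0 0'|tail -3
python3 -c "
from h import *
g2()"
```

```text
tool_rot: [-1.577, 1.047, -0.217]
force: [1.1, 1.9, -2.0]
width: 19.2
18.2 tip g [  2.  -17.4 -59.5] axis g [-0.    -0.005 -1.   ] jaw g [ 0.002  1.    -0.005] F g [-0.4  2.1 -2.1] T [0.61 0.64 0.25] w 19.2
rotfix [-0.002 -0.005 -0.   ]
```

```bash
python3 -m handwheel '-1 1 0 0 0 0 0; -1 1.2 0 0 0 0 0'|tail -3
python3 -c "
from h import *
g2()
show('w10.png','wrist');show('s10.png','scene',(60,130,260,290),4);show('t10.png','top',(340,150,480,260),5)"
```

```text
tool_rot: [-1.582, 1.045, -0.22]
force: [-12.6, 2.3, 22.9]
width: 19.5
18.4 tip g [  2.2 -17.5 -59.7] axis g [ 0.002 -0.006 -1.   ] jaw g [-0.     1.    -0.006] F g [ 0.3 -0.3 26.2] T [ 0.24  0.81 -0.06] w 19.5
rotfix [ 0.    -0.006  0.002]
```

View pics/s10.png

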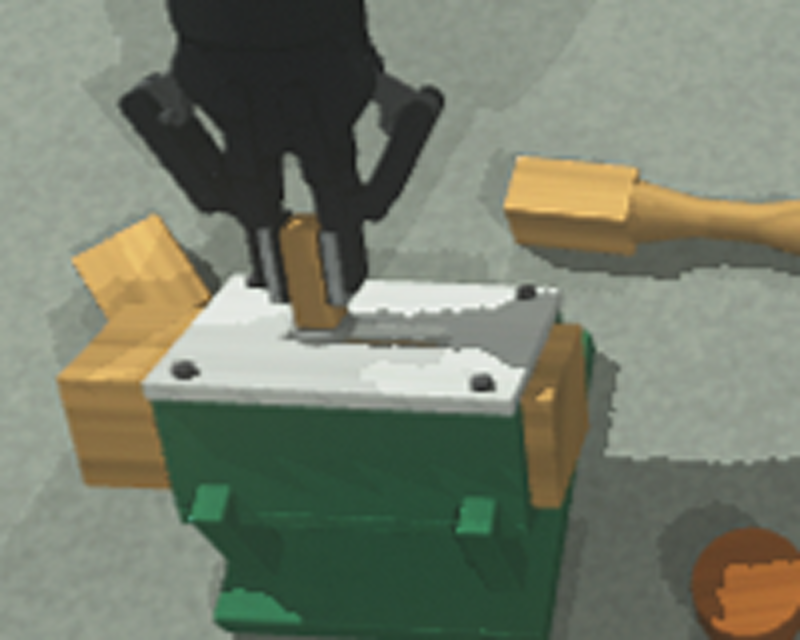

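View pics/w10.png

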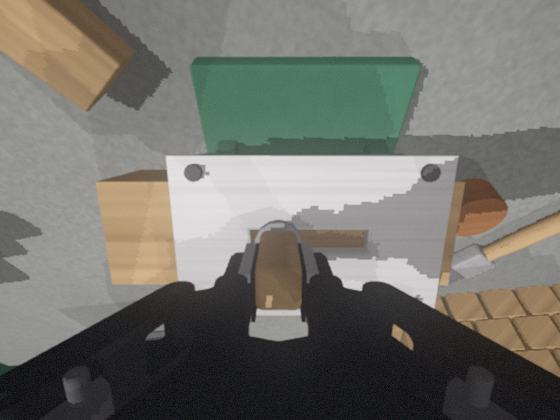

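```bash
python3 -m handwheel '-1 -0.3 0 0 0 0 0; -0.3 0 0 0 0 0 0; 0 0 0 0 0 0 0; 0.1 0 0 0 0 0 0; 0.1 0 0 0 0 0 0; 0.1 0 0 0 0 0 0'|tail -2
python3 -c "
from h import *
g2()
show('w11.png','wrist')"
```

```text
force: [-0.6, -0.1, -0.5]
width: 46.9
19.15 tip g [  4.2 -20.9 -59.8] axis g [ 0.005 -0.012 -1.   ] jaw g [ 0.003  1.    -0.012] F g [-0.7 -0.2 -0.2] T [0.09 0.53 0.02] w 46.9
rotfix [-0.003 -0.012  0.005]
```

View pics/w11.png

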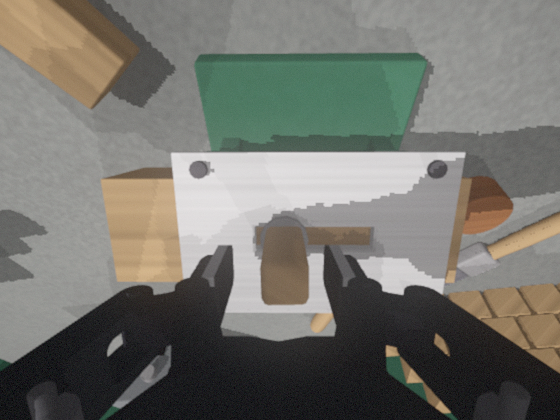

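```bash
python3 -m handwheel '0.1 -5 0 2.5 0 0 0; 0.1 -12 0 0 0 0 0; 0.1 -15 0 0 0 0 0; 0.1 -15 0 0 0 0 0; 0.1 -15 0 0 0 0 0; 0.1 -10 0 0 0 0 0; 0.1 0 0 0 0 0 0'|tail -2
python3 -c "
from h import *
g2();st()
show('w12.png','wrist');show('s12.png','scene',(60,80,410,300),2.2);show('t12.png','top',(340,150,480,260),5)"
```

```text
force: [-0.3, -0.4, 0.4]
width: 46.8
19.9 tip g [  3.1 -15.3  16. ] axis g [ 0.005 -0.01  -1.   ] jaw g [ 0.002  1.    -0.01 ] F g [ 0.1 -0.5  0.5] T [ 0.12  0.45 -0.05] w 46.8
rotfix [-0.002 -0.01   0.005]
19.9 p [ 499.1 -112.8  211. ] x [ 0.491 -0.113 -0.864] z [ 0.212  0.977 -0.008] F [-0.3 -0.4  0.4] w 46.8 q [ 0.68  0.43 -0.73  2.39  1.89  0.37 -0.38]
```

View pics/s12.png

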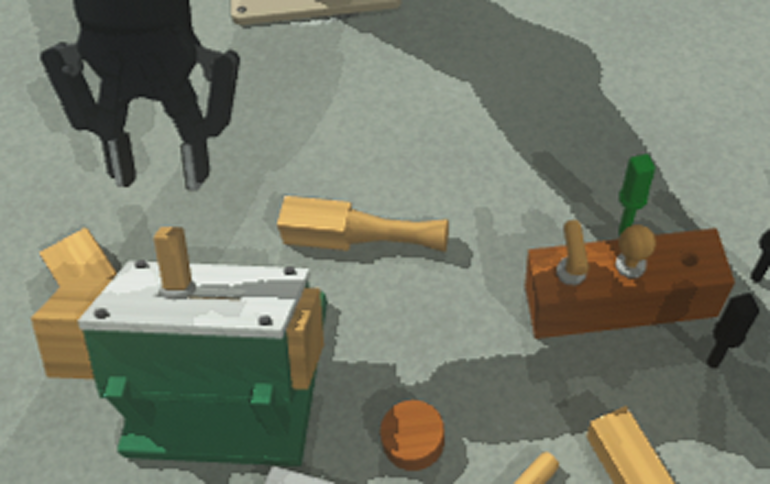

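View pics/w12.png

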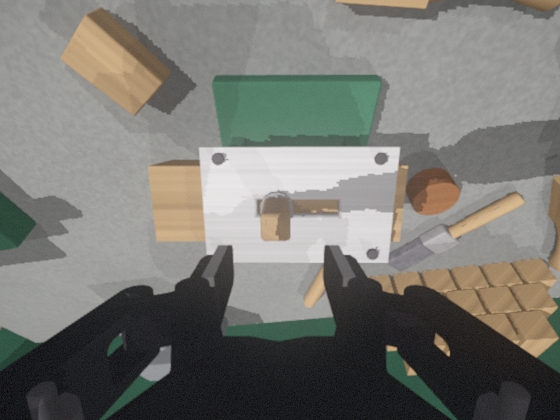

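View pics/t12.png

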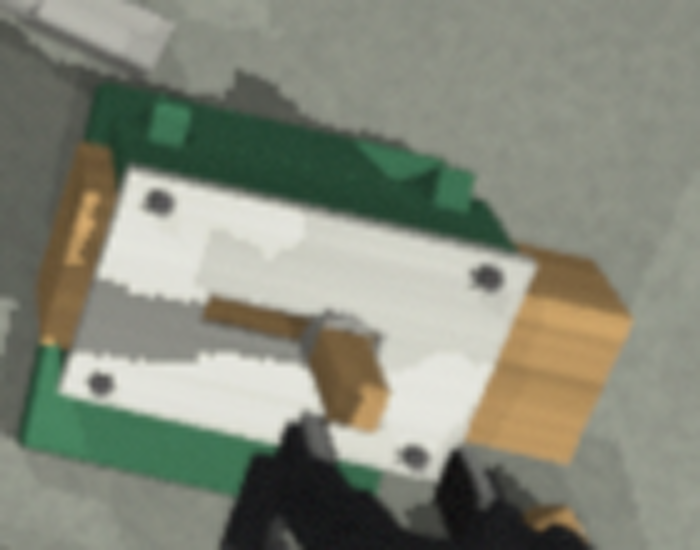

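Run:
```python
from h import *
S=camera_params('scene');T=camera_params('top');M=guideR(-.209).as_matrix();O=np.r_[550.9,-109,120]
im=get_image('scene')[175:225,115:165];cv2.imwrite('pics/s13.png',cv2.resize(im,None,fx=11,fy=11,interpolation=cv2.INTER_CUBIC))
for y in(-17,-18,-19):
  print(y,'top face centre scene13',((proj(S,O+M@[0,y,56])-[115,175]+.45)*11).round(),'t12',((proj(T,O+M@[0,y,56])-[340,150]+.4)*5).round(), 'collar top edge +x side scene',((proj(S,O+M@[[14,y,0],[14,y,6]][0])-[115,175]+.45)*11).round(),((proj(S,O+M@[14,y,6])-[115,175]+.45)*11).round())
```

```text
-17 top face centre scene13 [[250. 117.]] t12 [[359. 404.]] collar top edge +x side scene [[272. 464.]] [[266. 432.]]
-18 top face centre scene13 [[244. 117.]] t12 [[362. 405.]] collar top edge +x side scene [[266. 464.]] [[260. 432.]]
-19 top face centre scene13 [[238. 116.]] t12 [[365. 406.]] collar top edge +x side scene [[260. 463.]] [[254. 432.]]
```

View pics/s13.png

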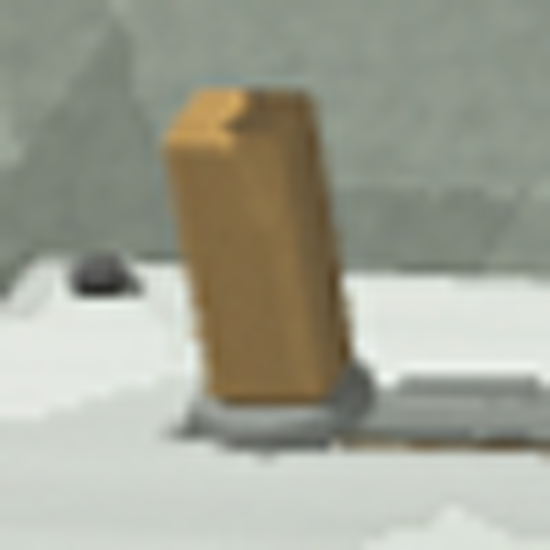

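```bash
python3 -c "
from cell import ctrl
print(ctrl.finish_job())"
```

```text
the job is handed in; nothing more can be done
None
```

The square gauge is in the billet's drilled hole with its collar on the guide plate. I let go, backed the gripper off, and handed the job in at about 20 s of the 58 s.

- **Inserting and feeling:** The pin touched the billet face 10.1 mm below the plate at a peak of about 47 N. I then slid it along the slot until it dropped in, about 18 mm from the middle towards -y. From there it went down freely.
- **Seating:** The pin stopped at a measured depth of 59.7 mm under 26 N. The billet hole is deep enough that only the collar can stop it there.
- **Last checks:** After release, the scene and top pictures show the gauge upright to the plate. The grip's top face is within a pixel of where it should be when seated. The ball and bar gauges are still in the stand, and the gripper is clear with no force on it.

**Disagreements:**
- The cameras and the arm's readings differed by up to about 2.5 mm around the slot, so I went by the pictures and the contact.
- The 59.7 mm stop is 0.3 mm short of the nominal 60 mm. That is within the reading error, but I could not check flushness more finely than the pictures allow. The collar's lower front edge looked roughly a pixel off its predicted place.
- The hand drifted about 3.5 mm as the fingers opened. The gauge stayed seated.

The first approach to the jig ran close to two wrist joint limits. I backed off and came in with the arm in a different posture.

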